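Put the calibration weights back in their cases

ROBOT

A 7-joint arm with a two-finger parallel gripper is mounted at the origin on the work surface. World frame = base frame: x ahead of the robot, y to its left, z up, the work surface at z = 0. Lengths are in m, angles in rad, forces in N, time in s.
With the tool pointing down it reaches from about 0.4 to 0.85 m from the base axis. Payload 10.4 kg.
Tool frame: the origin (TCP) lies at the very end of the fingers, on their centre line; the grasp point (between the pads) lies 19 mm behind it; x points along the fingers, y is the direction in which the jaws open and shut, and the axes are right-handed (so a half turn about x gives the same grasp; the last joint's range is limited). The gripper opens to 87 mm and grips with 3 to 60 N. Pads are 19 mm wide; open, the fingers measure 117 mm over their backs; the gripper's body (75 mm by 190 mm) begins 51 mm behind the grasp point.
Start: joints at [1.233, 0.332, -0.065, 1.46, 0.022, 1.35, -0.088], TCP at [0.194, -0.594, 0.19] pointing down, gripper open.
Joint ranges: [-2.6, 2.6], [-0.5, 2.12], [-1.47, 1.34], [0.16, 2.42], [-1.27, 4.41], [0.06, 2.06], [-2.6, 2.6]. Speed limits (rad/s): [2.22, 2.22, 2.79, 2.79, 3.14, 3.14, 3.14].

INTERFACE

Orientations are given as a 3x3 rotation matrix whose columns are the frame's x, y, z axes.
In Python, from plant import get_state, snapshot, sign_off gives the robot as it stands.
- The arm moves only by the tool arm_command, never from a script. Its argument "increments" is a list of rows, each a list of 5 numbers: the opening in per cent of the stroke, from 0 (shut) to 100 (fully open), then the shift along the tool's x, y, z each as a share of 40 cm, from -1 to 1, then the turn about the tool's x as a share of 180 degrees, from -1 to 1. In form: [[gripper, tx, ty, tz, yaw], ...]. A call has 1 to 20 rows; each row is the pose to reach, as a shift and turn from the pose commanded when the call began, along the tool's axes at that moment, turning the shorter way round; what a row does not reach only later rows make up. A row lasts 1/12 s, in which the tool goes at most 41.7 mm and 7.16 degrees, less where a joint would pass 70% of its speed; a pose out of reach is approached as far as the arm can. A call with a number of a shift or a turn outside -1 to 1 is refused whole. A call with a gripper value outside its range is refused whole. The fingers move at their own pace and stop on an object; "grip_force" is the grip in N (left out, the last holds). Time passes only in rows, so rows that repeat a pose let the fingers close. It gives the time, the measured TCP pose, the force and the opening at its end, in the units of the state.
- get_state(): the state, without advancing time (a new reading comes with each control period).
- snapshot(name): name is "scene" or "top" or "wrist"; returns a dict with "color" (420x560x3 uint8, red, green, blue), "K" (3x3 intrinsics, pixels), "k1" (the pictures are not rectified: a ray, as slopes to the right and down, at radius r is drawn at 1 + k1 r^2 times it, then the intrinsics apply), "pose" (4x4, takes a point from camera to world coordinates). Camera axes: x right, y down, z forward; pixel columns grow to the right and rows downward; lengths in m; the calibration is good to about 2 mm. A picture is of the moment at which its call begins. There is no depth.
- sign_off(): hands the job in, once; it reports no verdict.
The state is a dict: "time_s": time; "joint_positions": joint angles; "qvel": joint speeds; "tau": joint torques, N m; "position": TCP position; "tcp_rot": TCP orientation; "contact_force": force on the tool from outside, world axes, zero at the start; "torque": the same for the moment, N m; "opening": finger opening in m.
Only numpy, scipy, OpenCV 4.12 (cv2) and the standard library are available. Lean on these libraries where they do the work, as an engineer would, in place of code of your own. Each camera call takes 0.05 s, during which the arm holds its last target.

TASK

The load cell has been calibrated: take the stack of four brass weights off its pan and put each weight back in its own open case, the smallest weight in the smallest case and so on up to the largest in the largest, standing upright on the lining inside the rim. Set the weights down without dropping them, and do not press on the load cell.

Things in the scene. Friction and masses are not known exactly. Their poses are not given: they have to be found in the camera images.
- load_cell: Weighing stand fixed to the bench: a 124 x 76 mm aluminium base plate, a beam load cell on it and a round steel pan, diameter 100 mm, whose flat top is 34 mm above the bench. Origin: on the bench under the pan's centre; z up; x along the plate's long side. The four weights start stacked on the pan, largest lowest, each up to 4 mm off the centre of the one below.
- weight_50: The smallest weight: a solid upright cylinder of bare brass, diameter 20 mm, 20 mm high, 50 g, with straight sides for gripping (the turned groove near the top is only a line). Origin: centre of its underside; z is its axis, pointing up. It starts in the stack, standing on the 26 mm one.
- weight_100: The second smallest weight: a solid upright cylinder of bare brass, diameter 26 mm, 24 mm high, 100 g, with straight sides for gripping (the turned groove near the top is only a line). Origin: centre of its underside; z is its axis, pointing up. It starts in the stack, standing on the 36 mm one.
- weight_200: The second largest weight: a solid upright cylinder of bare brass, diameter 36 mm, 25 mm high, 200 g, with straight sides for gripping (the turned groove near the top is only a line). Origin: centre of its underside; z is its axis, pointing up. It starts in the stack, standing on the 50 mm one.
- weight_500: The largest weight: a solid upright cylinder of bare brass, diameter 50 mm, 32 mm high, 500 g, with straight sides for gripping (the turned groove near the top is only a line). Origin: centre of its underside; z is its axis, pointing up. It starts in the stack, standing on the load cell's pan.
- case_50: The smallest case, for the 20 mm weight: a loose, shallow, round black plastic case bottom, outer diameter 44 mm, 14 mm high, with an open recess of diameter 36 mm and a flat grey lining inside, 9 mm above the bench (the rim stands 5 mm above the lining). Origin: centre of its underside; z up. Stands flat on the bench.
- case_100: The second smallest case, for the 26 mm weight: a loose, shallow, round black plastic case bottom, outer diameter 56 mm, 14 mm high, with an open recess of diameter 48 mm and a flat grey lining inside, 9 mm above the bench (the rim stands 5 mm above the lining). Origin: centre of its underside; z up. Stands flat on the bench.
- case_200: The second largest case, for the 36 mm weight: a loose, shallow, round black plastic case bottom, outer diameter 70 mm, 14 mm high, with an open recess of diameter 62 mm and a flat grey lining inside, 9 mm above the bench (the rim stands 5 mm above the lining). Origin: centre of its underside; z up. Stands flat on the bench.
- case_500: The largest case, for the 50 mm weight: a loose, shallow, round black plastic case bottom, outer diameter 88 mm, 14 mm high, with an open recess of diameter 80 mm and a flat grey lining inside, 9 mm above the bench (the rim stands 5 mm above the lining). Origin: centre of its underside; z up. Stands flat on the bench.
Things that resemble listed ones, but are neither listed nor needed, are in the scene too. What is shaped like the weight_50 but orange is not meant.

How it is judged:
At the end, for the whole second after the job is handed in: Each weight stands upright (0.08 rad) on the lining (underside within 3 mm) inside the recess of the case of its own size (centres within 10, 13, 15, 17 mm, smallest to largest), all released and at rest, the four cases flat on the bench (horizontal distance between weight_50 and case_50 below 0.01 m and z of weight_50 in the frame of case_50 between 0.006 and 0.012 m and angle between each of weight_50, case_50, weight_100, case_100, weight_200, case_200, weight_500, case_500's own z axis and vertical below 0.08 rad and linear speed of each of weight_50, weight_100, weight_200, weight_500 below 0.02 m/s and height (world z) of each of case_50, case_100, case_200, case_500 below 0.006 m and horizontal distance between weight_100 and case_100 below 0.013 m and z of weight_100 in the frame of case_100 between 0.006 and 0.012 m and horizontal distance between weight_200 and case_200 below 0.015 m and z of weight_200 in the frame of case_200 between 0.006 and 0.012 m and horizontal distance between weight_500 and case_500 below 0.017 m and z of weight_500 in the frame of case_500 between 0.006 and 0.012 m); the robot touches nothing.
It fails at once if a weight is dropped or knocked over (it moves faster than 0.5 m/s while not held by the fingers) ((linear speed of weight_50 above 0.5 m/s and contact force between the fingers and weight_50 below 0.1 N) or (linear speed of weight_100 above 0.5 m/s and contact force between the fingers and weight_100 below 0.1 N) or (linear speed of weight_200 above 0.5 m/s and contact force between the fingers and weight_200 below 0.1 N) or (linear speed of weight_500 above 0.5 m/s and contact force between the fingers and weight_500 below 0.1 N)).
It fails at once if the robot presses on the load cell with more than 20 N (contact force between any of the fingers, the arm and load_cell above 20 N).
It also fails if it takes over 106 s, if anything falls off the work surface, if the arm or the gripper's body presses on something with over 40 N, if the wrist force passes 120 N, or if a joint passes its speed limit or range.

## Working session

There is one attempt and no reset: what is moved stays moved. The work goes in short steps, Python scripts to look and compute and a tool call to move; the robot and the scene stay as the last step left them, time stands still between calls to the robot, and variables do not carry over. Pictures are saved under pics/ and viewed, and the job is handed in when it is done.

Besides the shell and the picture viewer there is one more tool, called after "Call:" as name(argument=value, ...) on one line, values as JSON. arm_command: Moves the arm, as the interface text tells. Shift numbers are shares of 40 cm and turn numbers shares of 180 degrees, none past 1 either way. Its arguments: {"type":"object","properties":{"increments":{"type":"array"},"grip_force":{"type":"number"}},"required":["increments"]}

```bash
ls; mkdir -p pics; python3 - <<'E'
from plant import get_state,snapshot
import cv2,numpy as np,pickle
s=get_state();print({k:np.round(v,4).tolist() for k,v in s.items()})
for n in("scene","top","wrist"):
    d=snapshot(n);pickle.dump(d,open(f'pics/{n}0.pkl','wb'));cv2.imwrite(f'pics/{n}0.png',d["color"][:,:,::-1]);print(n,d["K"].tolist(),d["k1"],np.round(d["pose"],3).tolist())
E
```

```text
pics
{'time_s': 0.0, 'joint_positions': [1.2334, 0.3329, -0.0647, 1.4609, 0.0216, 1.3499, -0.0885], 'qvel': [0.0005, -0.0013, -0.0013, 0.0003, -0.0005, -0.0002, -0.0007], 'tau': [0.0011, -62.3249, 0.0246, -38.9882, -0.0614, 0.0399, 0.0001], 'position': [0.1934, -0.5939, 0.1897], 'tcp_rot': [[-0.0005, 0.3096, -0.9509], [0.0013, -0.9509, -0.3096], [-1.0, -0.0014, 0.0001]], 'contact_force': [1.2526, 0.3057, 0.3108], 'torque': [-0.0052, -0.0821, -0.0546], 'opening': 0.0869}
scene [[488.7228883449579, 0.0, 287.07214963028514], [0.0, 488.7228883449579, 210.143854612446], [0.0, 0.0, 1.0]] -0.004027549827581765 [[-0.163, 0.819, -0.55, 1.011], [0.987, 0.128, -0.102, 0.096], [-0.014, -0.559, -0.829, 0.823], [0.0, 0.0, 0.0, 1.0]]
top [[419.38056833908325, 0.0, 275.5815035520291], [0.0, 419.38056833908325, 213.09317000429104], [0.0, 0.0, 1.0]] 0.012580324031346188 [[-0.015, -0.987, 0.159, 0.411], [-1.0, 0.012, -0.02, 0.006], [0.017, -0.16, -0.987, 0.936], [0.0, 0.0, 0.0, 1.0]]
wrist [[365.8320995535796, 0.0, 282.4694090271702], [0.0, 365.8320995535796, 208.27856097785906], [0.0, 0.0, 1.0]] -0.09366436804127042 [[0.308, -0.922, -0.233, 0.256], [-0.951, -0.299, -0.073, -0.574], [-0.002, 0.244, -0.97, 0.384], [0.0, 0.0, 0.0, 1.0]]
```

View pics/scene0.png

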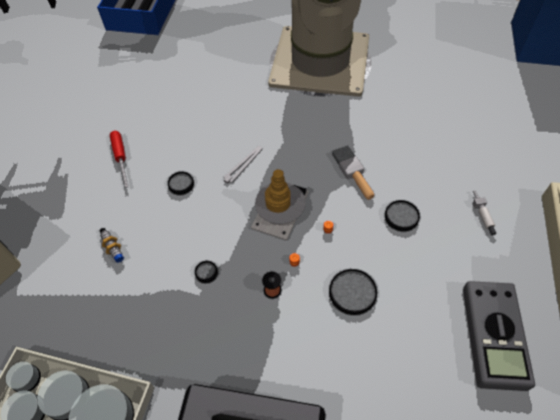

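View pics/top0.png

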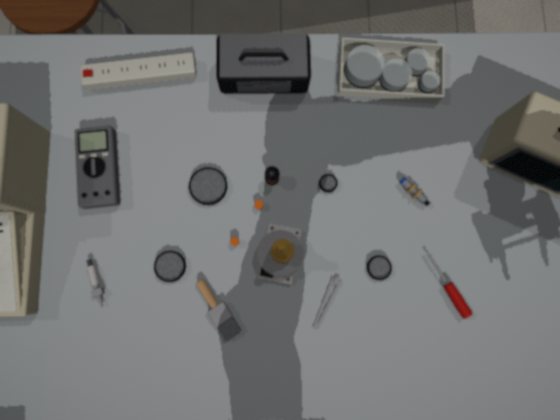

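View pics/wrist0.png

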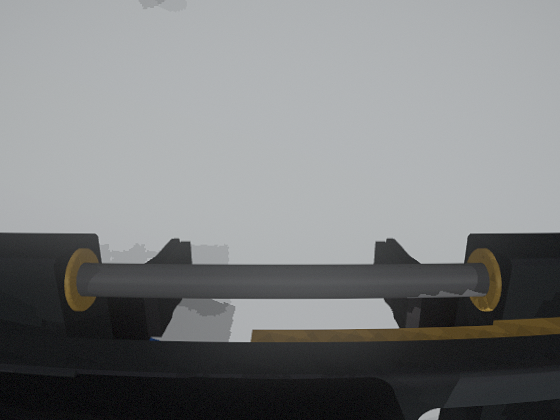

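The scene view shows the weight stack at about (278,190) and cases at (181,183), (206,271), (402,215) and (353,291). Two orange lookalikes sit at (328,227) and (294,259), and there is a black jar at (272,285). The top view has the stack at (282,252) and cases at (379,267), (328,183), (170,266) and (208,185). I'll enlarge these next.

```bash
cat > h.py <<'E'
import numpy as np,cv2,pickle
def ray(d,uv):
    K=d["K"];uv=np.atleast_2d(uv).astype(float)
    p=np.c_[(uv[:,0]-K[0,2])/K[0,0],(uv[:,1]-K[1,2])/K[1,1]];q=p.copy()
    for _ in range(10): q=p/(1+d["k1"]*(q**2).sum(1,keepdims=True))
    v=np.c_[q,np.ones(len(q))]@d["pose"][:3,:3].T
    return d["pose"][:3,3],v/np.linalg.norm(v,axis=1,keepdims=True)
def onplane(d,uv,z):
    o,v=ray(d,uv);return o+v*((z-o[2])/v[:,2:3])
def tri(d1,u1,d2,u2):
    o1,v1=ray(d1,u1);o2,v2=ray(d2,u2);A=np.zeros((3,3));b=np.zeros(3)
    for o,v in((o1,v1[0]),(o2,v2[0])):
        P=np.eye(3)-np.outer(v,v);A+=P;b+=P@o
    x=np.linalg.solve(A,b);gap=abs(np.dot(np.cross(v1[0],v2[0])/np.linalg.norm(np.cross(v1[0],v2[0])),o2-o1))
    return x,gap
def proj(d,X):
    c=(np.atleast_2d(X)-d["pose"][:3,3])@d["pose"][:3,:3];q=c[:,:2]/c[:,2:];r2=(q**2).sum(1,keepdims=True)
    q=q*(1+d["k1"]*r2);return q*[d["K"][0,0],d["K"][1,1]]+d["K"][:2,2]
E
python3 - <<'E'
import pickle,cv2,numpy as np
t=pickle.load(open('pics/top0.pkl','rb'))["color"];s=pickle.load(open('pics/scene0.pkl','rb'))["color"]
def c(im,x,y,w=130,h=100,k=3): return cv2.resize(im[y:y+h,x:x+w,::-1],None,fx=k,fy=k,interpolation=cv2.INTER_CUBIC)
cv2.imwrite('pics/crop1.png',np.vstack([np.hstack([c(t,225,200),c(s,215,150)]),np.hstack([c(t,145,150),c(s,310,210)])]))
cv2.imwrite('pics/crop2.png',np.vstack([np.hstack([c(t,270,140),c(s,165,200)]),np.hstack([c(t,320,210),c(s,130,140)])]))
E
```

```text
(no output)
```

View pics/crop1.png

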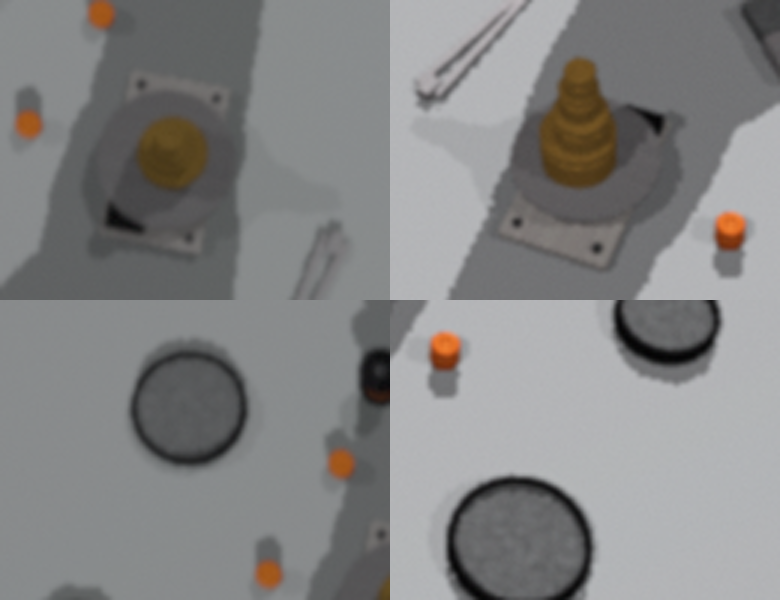

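View pics/crop2.png

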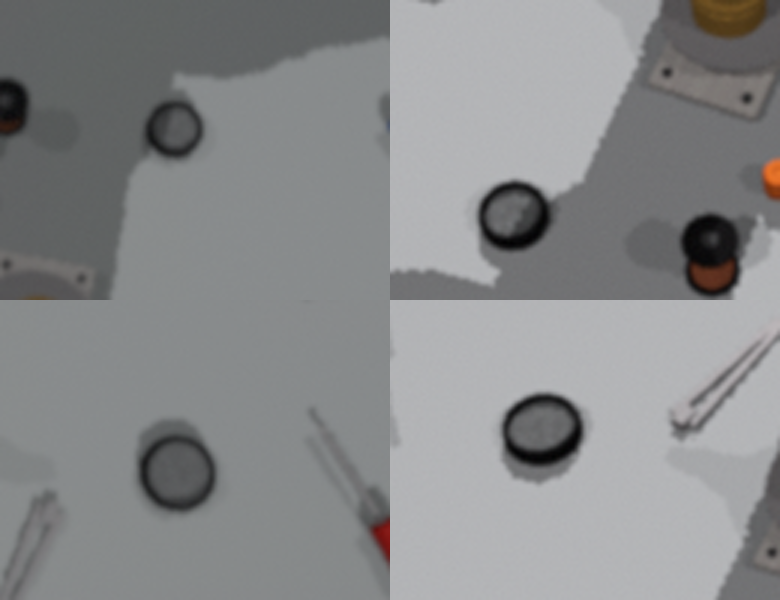

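The four brass weights stand only on the pan: top view about (282,250), scene view about (278,190). The two bright orange cylinders, at (258,204) and (234,241) in the top view, are on the bench, so they are the decoys. All four cases are clear. Next I'll measure positions.

```bash
cat > m1.py <<'E'
from h import *
t=pickle.load(open('pics/top0.pkl','rb'));s=pickle.load(open('pics/scene0.pkl','rb'))
C={'50':((328,183),(206,271)),'100':((379,267),(181,183)),'200':((170,266),(402,215)),'500':((208,185),(353,291))}
for n,(a,b) in C.items():
    cen=[]
    for d,p in((t,a),(s,b)):
        g=d["color"].max(2);x,y=p;R=38
        sub=g[y-R:y+R,x-R:x+R];m=(sub<62).astype(np.uint8)
        k=cv2.resize(sub,None,fx=4,fy=4,interpolation=cv2.INTER_CUBIC);m=(k<58).astype(np.uint8)
        cs,hi=cv2.findContours(m,cv2.RETR_CCOMP,cv2.CHAIN_APPROX_NONE)
        best=max((c for c in cs if cv2.pointPolygonTest(cv2.convexHull(c),(R*4.,R*4.),False)>=0),key=cv2.contourArea)
        f=cv2.fitEllipse(cv2.convexHull(best));u=np.array(f[0])/4-.375+[x-R,y-R];cen.append((u,np.array(f[1])/4))
        holes=[c for i,c in enumerate(cs) if hi[0][i][3]>=0]; 
        if holes:
            hh=max(holes,key=cv2.contourArea);fh=cv2.fitEllipse(cv2.convexHull(hh));cen[-1]+=(np.array(fh[0])/4-.375+[x-R,y-R],np.array(fh[1])/4)
    X,gap=tri(t,cen[0][0],s,cen[1][0]);print(n,'outer',np.round(X,4),round(gap,4),'top@7mm',np.round(onplane(t,cen[0][0],.007)[0],4),'scene@7',np.round(onplane(s,cen[1][0],.007)[0],4),[np.round(c[1],1) for c in cen])
    if all(len(c)>2 for c in cen):
        X,gap=tri(t,cen[0][2],s,cen[1][2]);print('   hole',np.round(X,4),round(gap,4),'@11.5',np.round(onplane(t,cen[0][2],.0115)[0],4),np.round(onplane(s,cen[1][2],.0115)[0],4),[np.round(c[3],1) for c in cen])
for nm,d in(('top',t),('scene',s)):
    hsv=cv2.cvtColor(d["color"],cv2.COLOR_RGB2HSV);m=cv2.inRange(hsv,(12,120,40),(28,255,255))
    if nm=='top':w=(245,210,310,290)
    else:w=(240,150,310,230)
    sub=m[w[1]:w[3],w[0]:w[2]];ys,xs=np.nonzero(sub);print(nm,xs.min()+w[0],xs.max()+w[0],ys.min()+w[1],ys.max()+w[1])
    for y in range(ys.min(),ys.max()+1,1 if nm=='scene' else 3):
        r=xs[ys==y]; print((y+w[1],r.min()+w[0],r.max()+w[0]),end=' ')
    print()
E
python3 m1.py
```

```text
50 outer [ 0.6296 -0.131   0.0072] 0.0009 top@7mm [ 0.6297 -0.1315  0.007 ] scene@7 [ 0.6294 -0.1306  0.007 ] [array([17.8, 18.2]), array([22.1, 23.6])]
   hole [ 0.6292 -0.1334  0.0109] 0.0018 @11.5 [ 0.6293 -0.1342  0.0115] [ 0.6295 -0.1323  0.0115] [array([13.6, 14.4]), array([14.5, 18.3])]
100 outer [ 0.4372 -0.2373  0.0077] 0.0013 top@7mm [ 0.4373 -0.2381  0.007 ] scene@7 [ 0.4367 -0.2369  0.007 ] [array([23.6, 24.7]), array([23.1, 26.3])]
   hole [ 0.4377 -0.2372  0.0128] 0.0016 @11.5 [ 0.4379 -0.2384  0.0115] [ 0.4368 -0.2369  0.0115] [array([20.8, 20.9]), array([15.9, 22.5])]
200 outer [0.4471 0.2225 0.0057] 0.0025 top@7mm [0.4472 0.2209 0.007 ] scene@7 [0.4477 0.2236 0.007 ] [array([30.4, 31.6]), array([30.8, 35. ])]
   hole [0.4475 0.2224 0.0106] 0.0024 @11.5 [0.4476 0.221  0.0115] [0.4478 0.2235 0.0115] [array([27.3, 28.1]), array([23.7, 31.4])]
500 outer [0.6264 0.1411 0.005 ] 0.0018 top@7mm [0.626  0.1398 0.007 ] scene@7 [0.6271 0.1419 0.007 ] [array([37.3, 37.6]), array([45.5, 48.5])]
   hole [0.6266 0.1411 0.0095] 0.0018 @11.5 [0.6262 0.1399 0.0115] [0.6273 0.1419 0.01
[... 1189 characters left out ...]
, np.int64(289)) (193, np.int64(265), np.int64(289)) (194, np.int64(265), np.int64(289)) (195, np.int64(265), np.int64(289)) (196, np.int64(265), np.int64(289)) (197, np.int64(266), np.int64(289)) (198, np.int64(265), np.int64(289)) (199, np.int64(266), np.int64(289)) (200, np.int64(266), np.int64(289)) (201, np.int64(266), np.int64(289)) (202, np.int64(266), np.int64(289)) (203, np.int64(266), np.int64(289)) (204, np.int64(266), np.int64(289)) (205, np.int64(267), np.int64(289)) (206, np.int64(267), np.int64(288)) (207, np.int64(267), np.int64(287)) (208, np.int64(268), np.int64(286)) (209, np.int64(270), np.int64(285)) (210, np.int64(271), np.int64(284)) (211, np.int64(273), np.int64(282))
```

```bash
cat > m2.py <<'E'
from h import *
t=pickle.load(open('pics/top0.pkl','rb'));s=pickle.load(open('pics/scene0.pkl','rb'))
for z in(.05,.06):print('t',onplane(t,(282,250.5),z))
print('s top disc @135',onplane(s,(277.7,173.3),.135))
# small weight's top centre in the top view: brightness crop
print(tri(t,(282.3,249),s,(277.7,173.3)))
R=np.array([[-0.0005,0.3096,-0.9509],[0.0013,-0.9509,-0.3096],[-1,-.0014,.0001]])
for n,p in dict(stack=(.447,-.006,.0)).items():
    v=np.array([p[0],p[1],.19])-[0.1934,-0.5939,.1897];print(n,np.round(R.T@v/.4,3))
c=t["color"][220:280,250:315,::-1];cv2.imwrite('pics/st.png',cv2.resize(np.clip(c*1.6,0,255).astype(np.uint8),None,fx=9,fy=9,interpolation=cv2.INTER_CUBIC))
E
python3 m2.py
```

```text
t [[ 0.47391355 -0.0243069   0.05      ]]
t [[ 0.47320331 -0.02396937  0.06      ]]
s top disc @135 [[ 0.47879423 -0.01789509  0.135     ]]
(array([ 0.47124742, -0.020984  ,  0.12502197]), np.float64(0.002877085857566287))
stack [ 1.000e-03 -1.201e+00 -1.058e+00]
```

View pics/st.png

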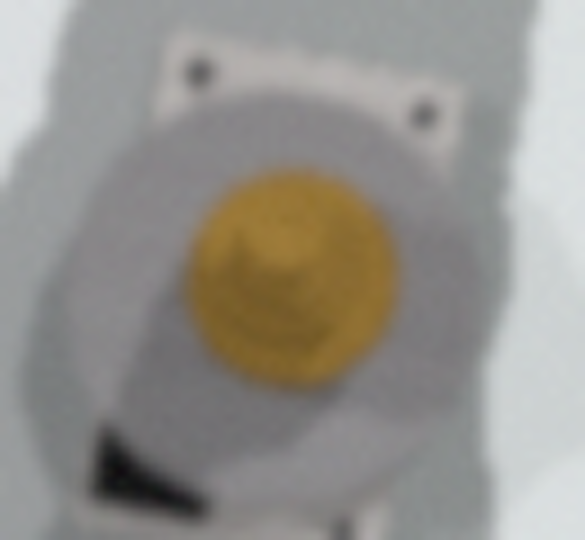

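The pan view shows the small weight's top disc at about (281.5,246) in the top view, near the centre of the stack. I'll move so the wrist camera sits above the stack.

Call:
arm_command(increments=[[100,-0.15,-0.57,-0.47,0],[100,-0.15,-0.57,-0.47,0],[100,-0.15,-0.57,-0.47,0],[100,-0.15,-0.57,-0.47,0],[100,-0.15,-0.57,-0.47,0],[100,-0.15,-0.57,-0.47,0],[100,-0.15,-0.57,-0.47,0],[100,-0.15,-0.57,-0.47,0],[100,-0.15,-0.57,-0.47,0],[100,-0.15,-0.57,-0.47,0],[100,-0.15,-0.57,-0.47,0]])

```text
time_s: 1.07
position: [0.3009, -0.3204, 0.25]
tcp_rot: [[-0.0, 0.308, -0.951], [0.0, -0.951, -0.308], [-1.0, -0.0, 0.0]]
contact_force: [-0.4, 0.1, -0.0]
opening: 0.0873
```

Call:
arm_command(increments=[[100,0,-0.57,-0.47,0],[100,0,-0.57,-0.47,0],[100,0,-0.57,-0.47,0],[100,0,-0.57,-0.47,0],[100,0,-0.57,-0.47,0],[100,0,-0.57,-0.47,0],[100,0,-0.57,-0.47,0],[100,0,-0.57,-0.47,0],[100,0,-0.57,-0.47,0],[100,0,-0.57,-0.47,0],[100,0,-0.57,-0.47,0],[100,0,-0.57,-0.47,0]])

```text
time_s: 2.07
position: [0.4095, -0.046, 0.2502]
tcp_rot: [[-0.0, 0.307, -0.952], [0.0, -0.952, -0.307], [-1.0, -0.001, 0.0]]
contact_force: [-0.7, 0.2, -0.1]
opening: 0.0871
```

```bash
cat >> h.py <<'E'
def look(n,i):
    from plant import snapshot
    d=snapshot(n);pickle.dump(d,open(f'pics/{n}{i}.pkl','wb'));cv2.imwrite(f'pics/{n}{i}.png',d["color"][:,:,::-1]);return d
def to(x,y,z=None):
    """print shift shares from present tool pose to a world target"""
    from plant import get_state
    s=get_state();R=s["tcp_rot"];p=np.array([x,y,s["position"][2] if z is None else z])
    print('t',round(s["time_s"],2),'pos',np.round(s["position"],4),'f',np.round(s["contact_force"],1),'open',round(s["opening"],4),'shares',np.round(R.T@(p-s["position"])/.4,4))
E
python3 - <<'E'
from h import *
from plant import get_state
s=get_state();print({k:np.round(v,4).tolist() for k,v in s.items()})
d=look('wrist',1);print(np.round(d['pose'],4).tolist())
t=pickle.load(open('pics/top0.pkl','rb'));sc=pickle.load(open('pics/scene0.pkl','rb'))
print(tri(t,(281.3,246),sc,(277.7,173.3)))
E
```

```text
{'time_s': 2.0667, 'joint_positions': [0.7682, -0.1686, -0.6676, 1.8451, -0.1054, 1.4306, -1.1368], 'qvel': [-0.0028, -0.0046, -0.0093, -0.0006, -0.0024, 0.0003, -0.0029], 'tau': [-0.1994, -21.2889, 3.5194, -39.496, -0.0516, -0.0539, 0.0187], 'position': [0.4095, -0.046, 0.2502], 'tcp_rot': [[-0.0005, 0.3066, -0.9518], [0.0004, -0.9518, -0.3066], [-1.0, -0.0005, 0.0003]], 'contact_force': [-0.6504, 0.2258, -0.1481], 'torque': [-0.0179, 0.0052, -0.0372], 'opening': 0.0871}
[[0.3052, -0.9233, -0.2331, 0.4723], [-0.9523, -0.2962, -0.0735, -0.026], [-0.0012, 0.2444, -0.9697, 0.4446], [0.0, 0.0, 0.0, 1.0]]
(array([ 0.47657634, -0.01937568,  0.13197926]), np.float64(0.0019683869161155713))
```

View pics/wrist1.png

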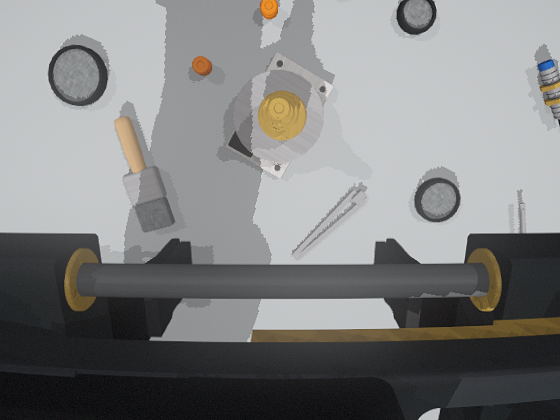

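The wrist view shows the stack at about (282,112), seen from above. case_200 is at (78,75), case_100 at (437,199) and case_50 at (416,12). Next I'll enlarge the stack.

```bash
python3 - <<'E'
from h import *
d=pickle.load(open('pics/wrist1.pkl','rb'))
c=d["color"][75:150,240:325,::-1];c=cv2.resize(c,None,fx=8,fy=8,interpolation=cv2.INTER_CUBIC);cv2.imwrite('pics/w1c.png',c)
print(proj(d,[[.4766,-.0194,.132],[.4766,-.0194,.066]]))
E
```

```text
[[276.92276379 109.20345544]
 [277.97179431 110.50294395]]
```

View pics/w1c.png

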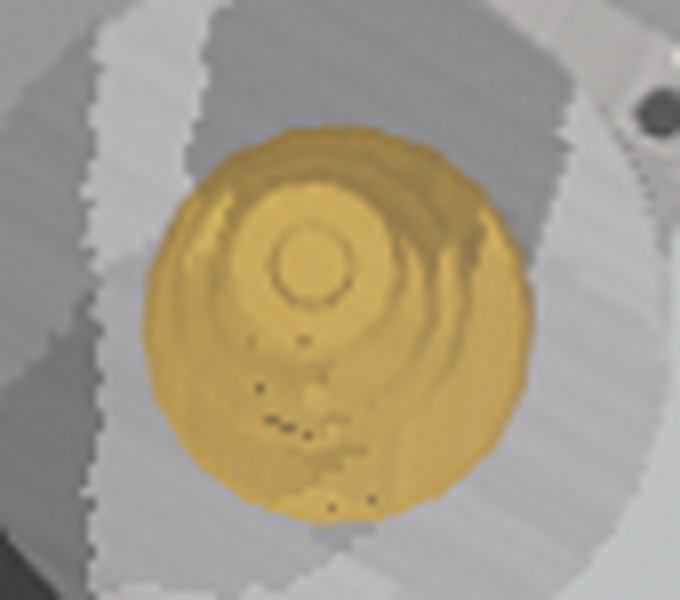

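```bash
python3 - <<'E'
from h import *
d=pickle.load(open('pics/wrist1.pkl','rb'));s=pickle.load(open('pics/scene0.pkl','rb'));t=pickle.load(open('pics/top0.pkl','rb'))
print('50 top',onplane(d,(278.5,107.6),.135),tri(d,(278.5,107.6),s,(277.7,173.3)),tri(t,(281.3,246),d,(278.5,107.6)))
print('500 top',onplane(d,(282,115.1),.066))
# triangulate big one: scene lower ellipse
for n,(x,y),z in(('200',(78,75),.0115),('100',(437,199),.0115)):
    R=36;sub=d["color"].max(2)[y-R:y+R,x-R:x+R];m=(cv2.resize(sub,None,fx=4,fy=4,interpolation=cv2.INTER_CUBIC)<75).astype(np.uint8)
    cs,hi=cv2.findContours(m,cv2.RETR_CCOMP,cv2.CHAIN_APPROX_NONE)
    b=max((c for c in cs if cv2.pointPolygonTest(cv2.convexHull(c),(R*4.,R*4.),False)>=0),key=cv2.contourArea)
    f=cv2.fitEllipse(cv2.convexHull(b));u=np.array(f[0])/4-.375+[x-R,y-R];print(n,u,np.array(f[1])/4,onplane(d,u,.007))
from h import to
to(.4766,-.0195,.123)
E
```

```text
50 top [[ 0.47818294 -0.02030778  0.135     ]] (array([ 0.47795922, -0.01920491,  0.13358099]), np.float64(0.002210905736525391)) (array([ 0.47817981, -0.02039652,  0.1181963 ]), np.float64(0.0010201144765660287))
500 top [[ 0.47351314 -0.02464444  0.066     ]]
200 [77.45790482 74.9665184 ] [57.51438141 62.00522232] [[0.4477884  0.22076556 0.007     ]]
100 [436.86859131 199.48550797] [42.95366287 45.12198257] [[ 0.43675139 -0.23901079  0.007     ]]
t 2.12 pos [ 0.4096 -0.0457  0.2503] f [0.1 0.6 0.4] open 0.087 shares [ 0.3182 -0.0109 -0.1796]
```

Call:
arm_command(increments=[[45,0,-0.009,-0.182,0],[45,0,-0.009,-0.182,0],[45,0,-0.009,-0.182,0],[45,0.1,-0.009,-0.182,0],[45,0.2,-0.009,-0.182,0],[45,0.28,-0.009,-0.182,0],[45,0.318,-0.009,-0.182,0],[45,0.318,-0.009,-0.182,0]])

```text
time_s: 2.78
position: [0.4752, -0.0193, 0.1197]
tcp_rot: [[-0.006, 0.308, -0.951], [0.001, -0.951, -0.308], [-1.0, -0.003, 0.006]]
contact_force: [-0.2, -0.7, 0.1]
opening: 0.0435
```

```bash
python3 - <<'E'
from h import *
d=look('scene',2);e=look('wrist',2)
c=lambda im,x,y,w,h,k:cv2.resize(im["color"][y:y+h,x:x+w,::-1],None,fx=k,fy=k,interpolation=cv2.INTER_CUBIC)
cv2.imwrite('pics/p2.png',np.hstack([c(d,215,110,130,120,3),cv2.resize(c(e,140,140,280,180,1),(390,360))]))
to(.478,-.020,.123)
E
```

```text
t 2.88 pos [ 0.4779 -0.0189  0.1237] f [-0.5  0.9  1.1] open 0.0404 shares [0.0017 0.0027 0.0007]
```

View pics/p2.png

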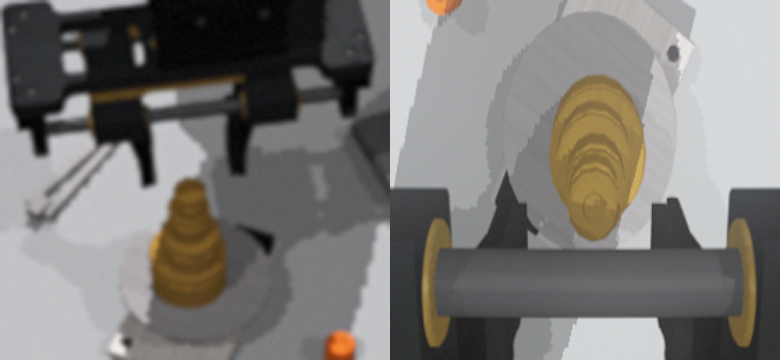

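```bash
python3 - <<'E'
from h import *
d=look('scene',3);e=look('wrist',3)
from plant import get_state
s=get_state();R=s["tcp_rot"];p=s["position"];o=s["opening"]/2
P=[p+R[:,1]*o,p-R[:,1]*o,p];print(p,proj(d,P),proj(e,P))
c=d["color"][120:230,210:340,::-1];cv2.imwrite('pics/s3.png',cv2.resize(c,None,fx=6,fy=6,interpolation=cv2.INTER_CUBIC)[:600])
cv2.imwrite('pics/e3.png',cv2.resize(e["color"][150:300,150:400,::-1],None,fx=3,fy=3,interpolation=cv2.INTER_CUBIC))
E
```

```text
[ 0.47903213 -0.018737    0.12488766] [[266.66384457 178.19177658]
 [288.0681979  175.46441225]
 [277.38342184 176.8258094 ]] [[317.76373206 237.18650322]
 [247.88520809 237.26473221]
 [282.81984567 237.25046186]]
```

View pics/s3.png

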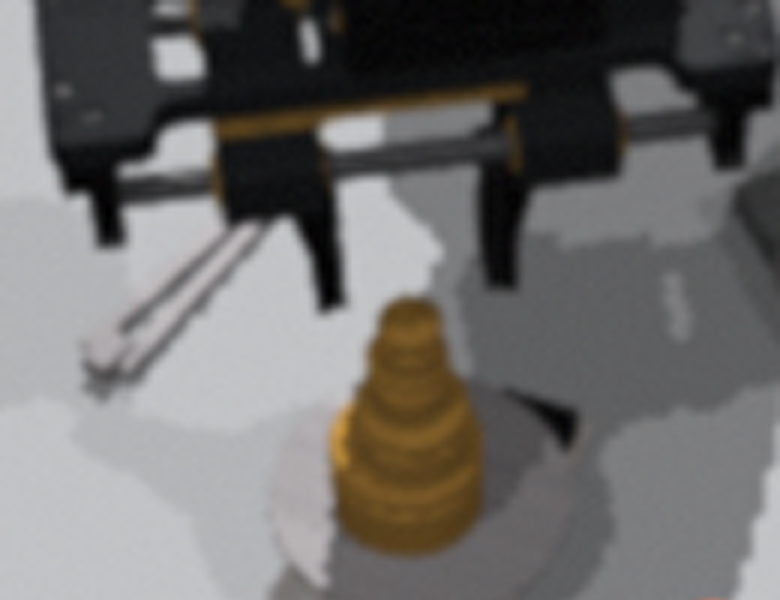

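View pics/e3.png

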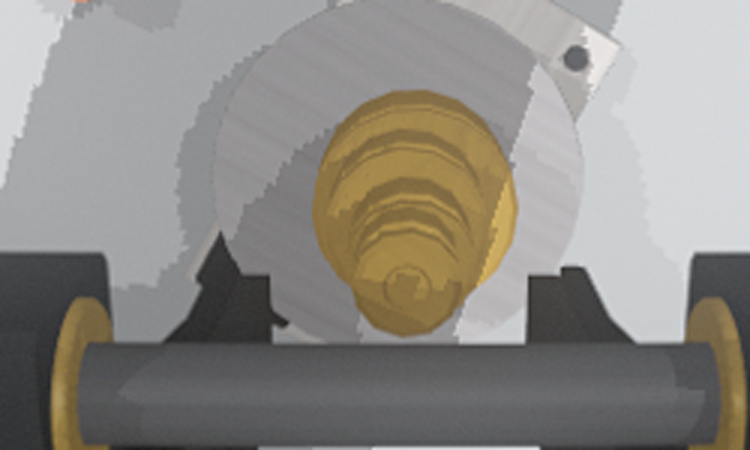

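```bash
python3 - <<'E'
from h import *
d=pickle.load(open('pics/scene3.pkl','rb'));e=pickle.load(open('pics/wrist3.pkl','rb'))
print(tri(e,(240,241.5),d,(291.2,167.8)),tri(e,(326,241.5),d,(267.5,170.5)))
t=look('top',3);c=t["color"][200:300,210:340,::-1];cv2.imwrite('pics/t3.png',cv2.resize(c,None,fx=6,fy=6,interpolation=cv2.INTER_CUBIC))
to(.478,-.02,.123)
E
```

```text
(array([0.47985589, 0.00491193, 0.1555222 ]), np.float64(0.003965065300262152)) (array([ 0.4945774 , -0.0333993 ,  0.16014618]), np.float64(0.00226551620910502))
t 3.03 pos [ 0.4791 -0.0187  0.1249] f [-0.3 -0.  -0.2] open 0.0393 shares [0.0047 0.0023 0.0036]
```

View pics/t3.png

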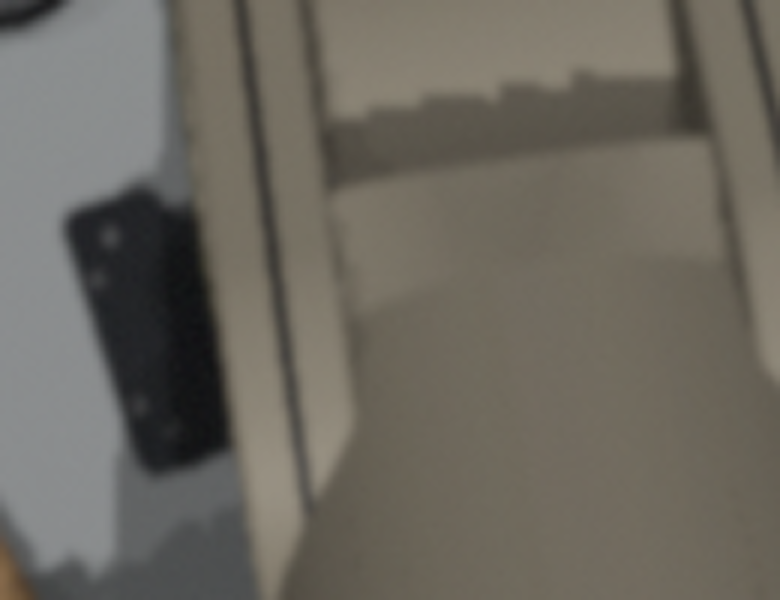

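The fingertips look several pixels higher in the scene view than the TCP pose predicts. Closing gently is a safe test: the gripper will stop at 20 mm if the pads enclose the weight.

Call:
arm_command(increments=[[30,0,0,0,0],[25,0,0,0,0],[20,0,0,0,0],[15,0,0,0,0],[10,0,0,0,0],[10,0,0,0,0],[10,0,0,0,0],[10,0,0,0,0]], grip_force=12)

```text
time_s: 3.7
position: [0.478, -0.0183, 0.1233]
tcp_rot: [[0.0, 0.31, -0.951], [-0.0, -0.951, -0.31], [-1.0, 0.0, -0.0]]
contact_force: [0.5, -0.1, -0.2]
opening: 0.0097
```

```bash
python3 - <<'E'
from h import *
d=look('scene',4);e=look('wrist',4)
c=d["color"][120:220,210:340,::-1];a=cv2.resize(c,None,fx=3,fy=3,interpolation=cv2.INTER_CUBIC)
b=cv2.resize(e["color"][150:300,150:400,::-1],(390,300),interpolation=cv2.INTER_CUBIC)
cv2.imwrite('pics/p4.png',np.hstack([a,b]));to(.478,-.02,.123)
E
```

```text
t 3.8 pos [ 0.478  -0.0183  0.1232] f [-0.4 -0.2 -0.5] open 0.0089 shares [0.0006 0.004  0.0012]
```

View pics/p4.png

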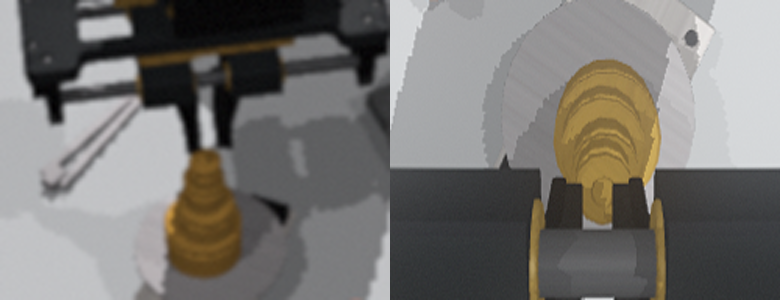

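Opening is 8.9 mm with no contact, so the fingers are above the weight. I'll locate the real fingertips with two views before descending.

```bash
python3 - <<'E'
from h import *
d=pickle.load(open('pics/scene4.pkl','rb'));e=pickle.load(open('pics/wrist4.pkl','rb'))
cv2.imwrite('pics/s4.png',cv2.resize(d["color"][140:200,240:320,::-1],None,fx=8,fy=8,interpolation=cv2.INTER_CUBIC))
cv2.imwrite('pics/e4.png',cv2.resize(e["color"][190:290,230:340,::-1],None,fx=6,fy=6,interpolation=cv2.INTER_CUBIC))
P=np.array([.478,-.0183,.1233]);Q=[P+[0,0,h] for h in(0,.012,.02,.03)];print(proj(d,Q),proj(e,Q))
E
```

```text
[[277.74655153 176.94896994]
 [277.54924107 172.82353282]
 [277.41519227 170.02073959]
 [277.24472789 166.45647999]] [[282.71161408 237.60915443]
 [282.71031647 244.91949237]
 [282.70934973 250.29853119]
 [282.70800601 257.68295535]]
```

View pics/s4.png

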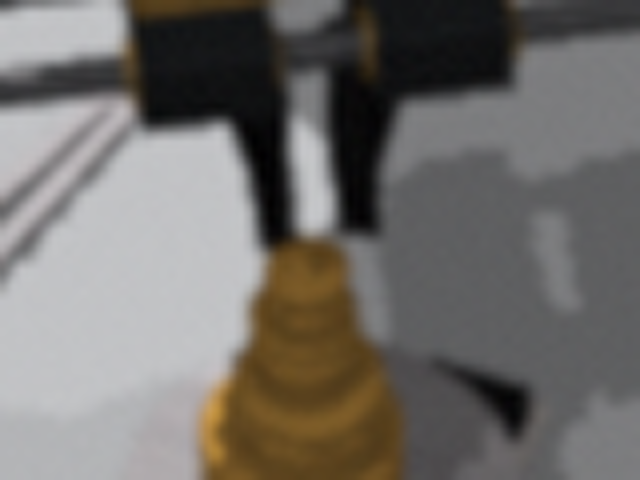

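View pics/e4.png

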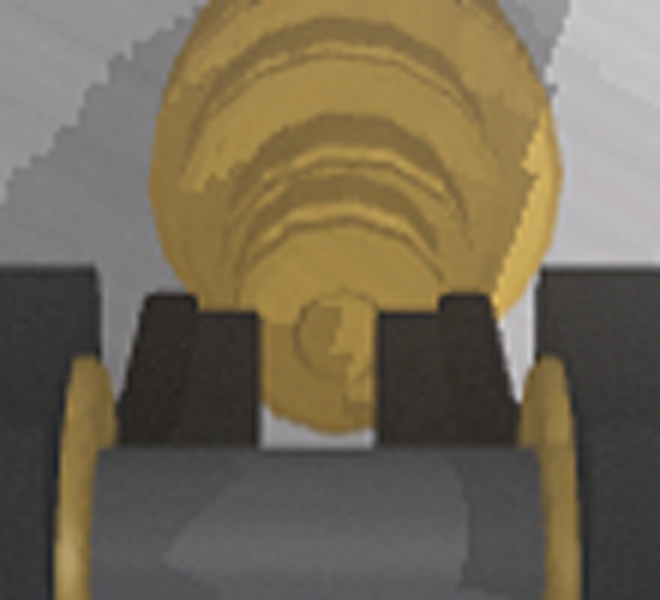

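In both views (wrist about (283,242), scene about (280,170)) the real fingertips sit about 30 mm above the reported TCP. Laterally they agree with it. The gap width gives a depth of 0.17 m against an expected 0.20 m. I'll carry a 30 mm correction, reopen and go lower.

Call:
arm_command(increments=[[45,0,0.005,0,0],[45,0,0.005,0,0],[45,0,0.005,0,0],[45,0,0.005,0,0],[45,0,0.005,0,0],[45,0.02,0.005,0,0],[45,0.04,0.005,0,0],[45,0.06,0.005,0,0],[45,0.075,0.005,0,0],[45,0.075,0.005,0,0],[45,0.075,0.005,0,0]])

```text
time_s: 4.72
position: [0.4783, -0.0201, 0.0927]
tcp_rot: [[-0.001, 0.31, -0.951], [0.0, -0.951, -0.31], [-1.0, -0.001, 0.001]]
contact_force: [0.6, 0.3, 1.0]
opening: 0.0392
```

```bash
cat >> h.py <<'E'
def pair(i):
    d=look('scene',i);e=look('wrist',i)
    a=cv2.resize(d["color"][130:210,220:330,::-1],(550,400),interpolation=cv2.INTER_CUBIC)[:,80:470]
    b=cv2.resize(e["color"][170:290,205:361,::-1],(390,300),interpolation=cv2.INTER_CUBIC)
    b=np.vstack([b,np.zeros((100,390,3),np.uint8)]);cv2.imwrite(f'pics/p{i}.png',np.hstack([a,b]))
E
python3 -c "
from h import *
pair(5);to(.478,-.02,.092)"
```

```text
t 4.82 pos [ 0.4788 -0.0202  0.0934] f [0.2 0.2 0.5] open 0.0392 shares [ 0.0035 -0.001   0.0017]
```

View pics/p5.png

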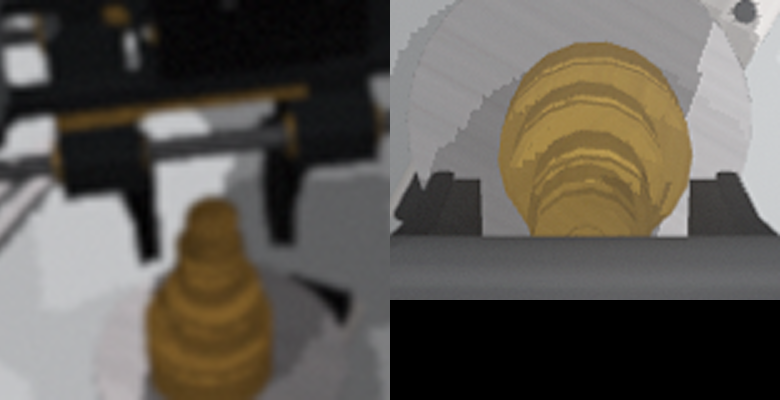

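The tips now flank the small weight, about 3–5 mm above its underside. I'll rise 4 mm so they clear the case rim later, then close.

Call:
arm_command(increments=[[45,-0.009,0,0,0],[36,-0.009,0,0,0],[30,-0.009,0,0,0],[26,-0.009,0,0,0],[22,-0.009,0,0,0],[18,-0.009,0,0,0],[14,-0.009,0,0,0],[10,-0.009,0,0,0],[10,-0.009,0,0,0],[10,-0.009,0,0,0]], grip_force=15)

```text
time_s: 5.65
position: [0.4786, -0.0203, 0.0969]
tcp_rot: [[0.0, 0.31, -0.951], [-0.0, -0.951, -0.31], [-1.0, 0.0, -0.0]]
contact_force: [-0.6, -0.5, 1.5]
opening: 0.0186
```

```bash
python3 -c "
from h import *
pair(6);to(.478,-.02,.092)"
```

```text
t 5.75 pos [ 0.4786 -0.0203  0.0969] f [ 0.2 -0.9  1.3] open 0.0191 shares [ 0.0122 -0.0012  0.0013]
```

View pics/p6.png

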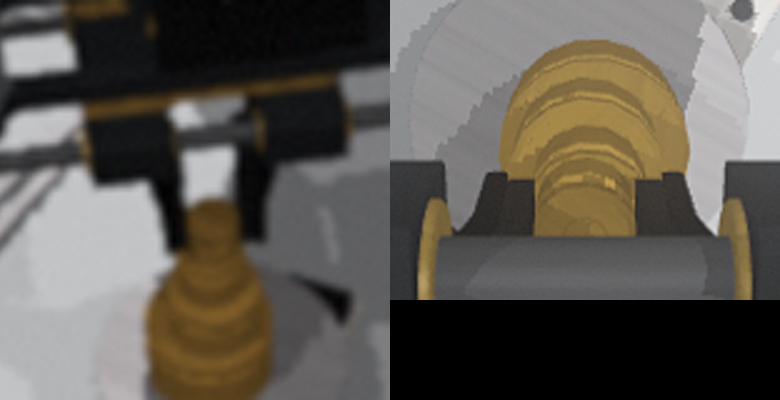

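It is gripped, with an opening of about 19 mm. I'll lift and carry it over to case_50.

Call:
arm_command(increments=[[10,-0.03,0,0,0],[10,-0.08,0,0,0],[10,-0.13,0,0,0],[10,-0.13,0.05,-0.036,0],[10,-0.13,0.12,-0.086,0],[10,-0.13,0.19,-0.136,0],[10,-0.13,0.26,-0.186,0],[10,-0.13,0.32,-0.23,0],[10,-0.13,0.36,-0.258,0],[10,-0.13,0.381,-0.273,0],[10,-0.13,0.381,-0.273,0],[10,-0.05,0.381,-0.273,0],[10,0.05,0.381,-0.273,0],[10,0.12,0.381,-0.273,0],[10,0.16,0.381,-0.273,0],[10,0.18,0.381,-0.273,0],[10,0.18,0.381,-0.273,0],[10,0.18,0.381,-0.273,0]])

```text
time_s: 7.25
position: [0.63, -0.1311, 0.0262]
tcp_rot: [[0.001, 0.31, -0.951], [-0.0, -0.951, -0.31], [-1.0, 0.0, -0.001]]
contact_force: [0.0, -0.0, 0.6]
opening: 0.0191
```

```bash
python3 -c "
from h import *
d=look('scene',7);e=look('wrist',7)
a=cv2.resize(d['color'][210:310,150:260,::-1],(440,400),interpolation=cv2.INTER_CUBIC)
b=cv2.resize(e['color'][150:290,190:380,::-1],(543,400),interpolation=cv2.INTER_CUBIC)[:,100:450]
cv2.imwrite('pics/p7.png',np.hstack([a,b]));to(.6295,-.1312,-.009)"
```

```text
t 7.35 pos [ 0.6308 -0.1313  0.0269] f [ 0.5  0.3 -0.2] open 0.0184 shares [ 0.0898 -0.0013  0.0032]
```

View pics/p7.png

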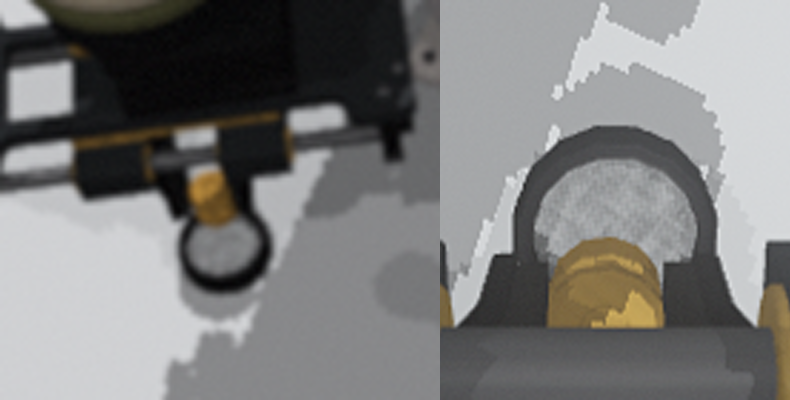

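View pics/scene7.png

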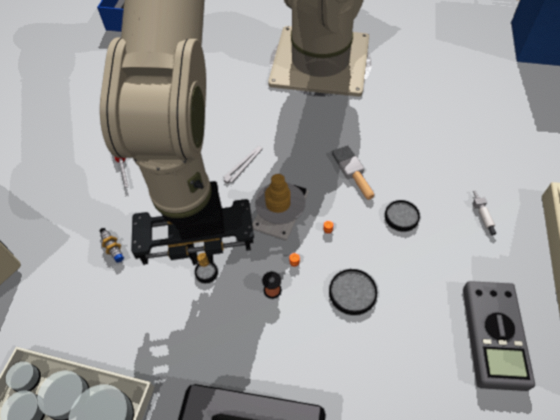

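The weight is hanging over case_50. The wrist crop puts the case centre about 2 mm towards tool +y. I'll shift by that, descend slowly and watch the force.

Call:
arm_command(increments=[[10,0.02,0.003,0.001,0],[10,0.045,0.003,0.001,0],[10,0.06,0.003,0.001,0],[10,0.07,0.003,0.001,0],[10,0.075,0.003,0.001,0],[10,0.075,0.003,0.001,0],[10,0.075,0.003,0.001,0]])

```text
time_s: 7.93
position: [0.6297, -0.1325, -0.0052]
tcp_rot: [[0.0, 0.31, -0.951], [0.0, -0.951, -0.31], [-1.0, -0.0, -0.0]]
contact_force: [-0.5, 0.0, -1.5]
opening: 0.0188
```

```bash
cat >> h.py <<'E'
def pic(i,sx,sy,h=60,wx=284,wy=200):
    d=look('scene',i);e=look('wrist',i)
    a=cv2.resize(d['color'][sy-h:sy+h,sx-h:sx+h,::-1],(400,400),interpolation=cv2.INTER_CUBIC)
    b=cv2.resize(e['color'][wy-80:wy+80,wx-80:wx+80,::-1],(400,400),interpolation=cv2.INTER_CUBIC)
    cv2.imwrite(f'pics/p{i}.png',np.hstack([a,b]))
E
python3 -c "
from h import *
pic(8,205,255,40,284,220);to(.6295,-.1312,-.009)"
```

```text
t 8.03 pos [ 0.6299 -0.1325 -0.0048] f [ 0.1  0.2 -1.3] open 0.019 shares [ 0.0105 -0.0035 -0.0001]
```

View pics/p8.png

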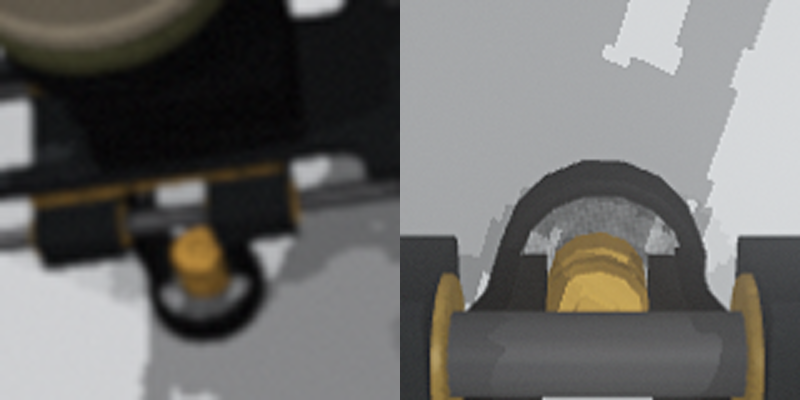

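Call:
arm_command(increments=[[10,0.0025,0,0,0],[10,0.005,0,0,0],[10,0.0075,0,0,0],[10,0.0075,0,0,0],[10,0.0075,0,0,0]])

```text
time_s: 8.45
position: [0.6295, -0.1326, -0.0082]
tcp_rot: [[-0.0, 0.31, -0.951], [-0.0, -0.951, -0.31], [-1.0, 0.0, 0.0]]
contact_force: [0.6, -0.7, -1.0]
opening: 0.0188
```

Call:
arm_command(increments=[[10,0.0025,0,0,0],[10,0.0025,0,0,0],[10,0.0025,0,0,0]])

```text
time_s: 8.7
position: [0.6298, -0.1327, -0.009]
tcp_rot: [[0.0, 0.31, -0.951], [-0.0, -0.951, -0.31], [-1.0, 0.0, -0.0]]
contact_force: [-0.2, -0.9, -0.0]
opening: 0.0188
```

```bash
python3 -c "
from h import *
pic(9,205,255,30,284,220);to(.6295,-.1312,-.009)"
```

```text
t 8.8 pos [ 0.6298 -0.1326 -0.009 ] f [ 0.5 -0.3 -0. ] open 0.0189 shares [-0.     -0.0036 -0.0004]
```

View pics/p9.png

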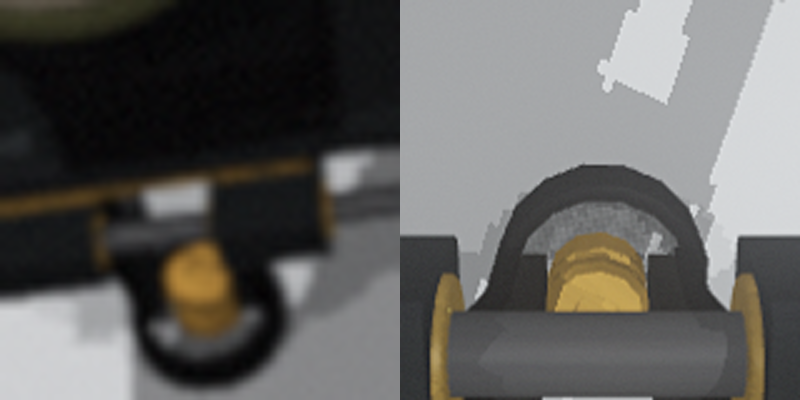

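Call:
arm_command(increments=[[10,0.003,0,0,0],[10,0.003,0,0,0],[10,0.003,0,0,0]])

```text
time_s: 9.05
position: [0.63, -0.1326, -0.0092]
tcp_rot: [[0.001, 0.31, -0.951], [-0.001, -0.951, -0.31], [-1.0, 0.001, -0.001]]
contact_force: [-3.2, 0.8, 9.1]
opening: 0.019
```

Call:
arm_command(increments=[[10,0.003,0,0,0],[10,0.003,0,0,0],[10,0.003,0,0,0]])

```text
time_s: 9.3
position: [0.6303, -0.1326, -0.0095]
tcp_rot: [[0.001, 0.31, -0.951], [-0.001, -0.951, -0.31], [-1.0, 0.001, -0.001]]
contact_force: [-6.5, 0.8, 16.1]
opening: 0.0189
```

Contact came at TCP z ≈ -0.009, as predicted. I'll take off the pressing force and release.

Call:
arm_command(increments=[[10,-0.0045,0,0,0],[10,-0.0045,0,0,0],[22,-0.0045,0,0,0],[26,-0.0045,0,0,0],[32,-0.0045,0,0,0],[45,-0.0045,0,0,0],[45,-0.0045,0,0,0],[45,-0.0045,0,0,0]])

```text
time_s: 9.97
position: [0.6294, -0.1326, -0.01]
tcp_rot: [[-0.0, 0.31, -0.951], [0.0, -0.951, -0.31], [-1.0, -0.0, 0.0]]
contact_force: [0.1, 0.1, 0.6]
opening: 0.0363
```

Call:
arm_command(increments=[[45,-0.02,0,0,0],[45,-0.06,0,0,0],[45,-0.12,0,0,0],[45,-0.2,0,0,0],[45,-0.3,0,0,0],[45,-0.36,0,0,0],[45,-0.36,0,0,0]])

```text
time_s: 10.55
position: [0.6327, -0.1325, 0.1413]
tcp_rot: [[0.009, 0.31, -0.951], [-0.002, -0.951, -0.31], [-1.0, 0.005, -0.008]]
contact_force: [-0.1, 0.4, -0.5]
opening: 0.0391
```

```bash
python3 -c "
from h import *
pic(10,205,265,30,284,180);to(.477,-.0205,.12)"
```

```text
t 10.65 pos [ 0.6302 -0.1327  0.1357] f [-0.1  0.2 -0.8] open 0.039 shares [ 0.0381 -0.3853  0.2775]
```

View pics/p10.png

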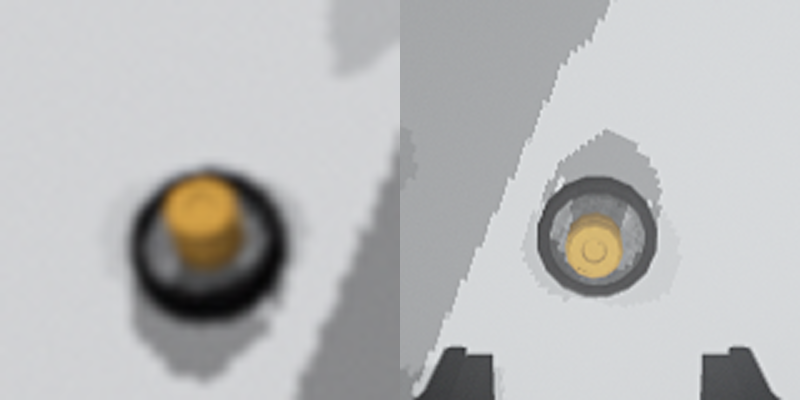

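weight_50 stands centred in case_50: the scene crop shows it inside the ring, and in the wrist crop it is at about (596,240). Now back over the stack to measure the next weight.

Call:
arm_command(increments=[[55,-0.16,-0.1,0.116,0],[55,-0.16,-0.385,0.448,0],[55,-0.16,-0.385,0.448,0],[55,-0.16,-0.385,0.448,0],[55,-0.16,-0.385,0.448,0],[55,-0.16,-0.385,0.448,0],[55,-0.16,-0.385,0.448,0],[55,-0.16,-0.385,0.448,0],[55,-0.16,-0.385,0.448,0],[55,-0.16,-0.385,0.448,0],[55,-0.16,-0.385,0.448,0],[55,-0.16,-0.385,0.448,0]])

```text
time_s: 11.65
position: [0.4119, -0.0416, 0.1974]
tcp_rot: [[-0.002, 0.31, -0.951], [0.002, -0.951, -0.31], [-1.0, -0.003, 0.001]]
contact_force: [0.6, 0.1, -0.1]
opening: 0.0476
```

```bash
python3 - <<'E'
from h import *
pic(11,278,190,40,282,120)
d=pickle.load(open('pics/wrist11.pkl','rb'))
c=d["color"][60:160,230:340,::-1];cv2.imwrite('pics/w11.png',cv2.resize(c,None,fx=6,fy=6,interpolation=cv2.INTER_CUBIC))
to(.477,-.0205,.07)
E
```

```text
t 11.75 pos [ 0.4118 -0.0415  0.1977] f [-0.1 -0.4  0.8] open 0.0478 shares [ 0.3191  0.0012 -0.1715]
```

View pics/p11.png

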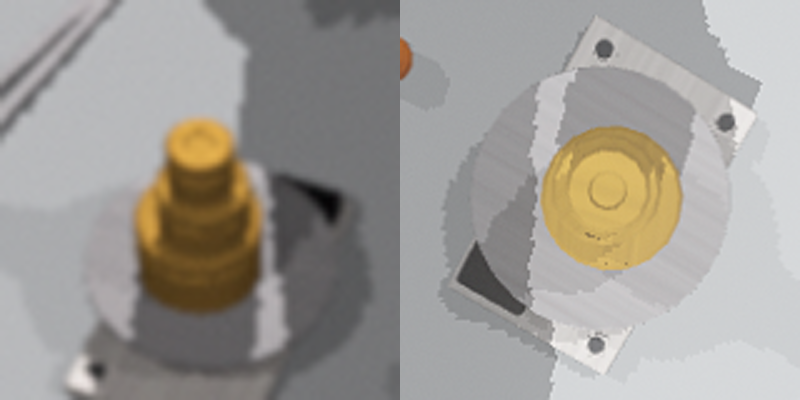

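View pics/w11.png

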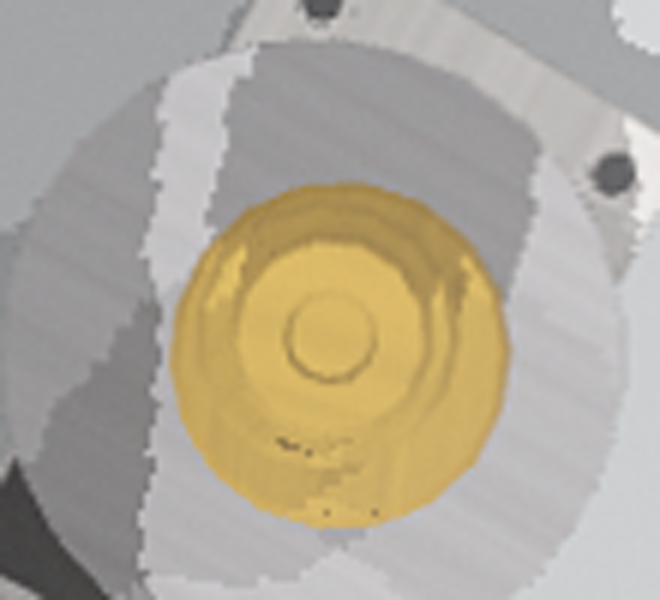

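```bash
python3 - <<'E'
from h import *
d=pickle.load(open('pics/wrist11.pkl','rb'));s=pickle.load(open('pics/scene11.pkl','rb'))
print(d['pose'][:3,3],tri(d,(284.8,115.6),s,(278,177.2)),onplane(d,(284.8,115.6),.115))
to(.477,-.0205,.07)
E
```

```text
[ 0.47471064 -0.02167206  0.39187215] (array([ 0.47518246, -0.02040881,  0.11843391]), np.float64(0.0038158093179275565)) [[ 0.47558667 -0.02228331  0.115     ]]
t 11.75 pos [ 0.4118 -0.0415  0.1977] f [-0.1 -0.4  0.8] open 0.0478 shares [ 0.3191  0.0012 -0.1715]
```

Wrist and scene agree on weight_100: about (0.4755, -0.022), top at about 0.115–0.118.

Call:
arm_command(increments=[[55,0,0.004,-0.166,0],[55,0,0.004,-0.166,0],[55,0.02,0.004,-0.166,0],[55,0.1,0.004,-0.166,0],[55,0.18,0.004,-0.166,0],[55,0.25,0.004,-0.166,0],[55,0.29,0.004,-0.166,0],[55,0.31,0.004,-0.166,0],[55,0.319,0.004,-0.166,0],[55,0.319,0.004,-0.166,0],[55,0.319,0.004,-0.166,0]])

```text
time_s: 12.67
position: [0.4758, -0.0226, 0.0715]
tcp_rot: [[0.001, 0.31, -0.951], [-0.0, -0.951, -0.31], [-1.0, 0.0, -0.001]]
contact_force: [-0.3, -0.1, 0.3]
opening: 0.0477
```

```bash
python3 -c "
from h import *
pic(12,278,180,40,284,220);to(.4755,-.0222,.07)"
```

```text
t 12.77 pos [ 0.476  -0.0227  0.0717] f [ 0.5  0.5 -0.7] open 0.048 shares [ 0.0044 -0.0016  0.0009]
```

View pics/p12.png

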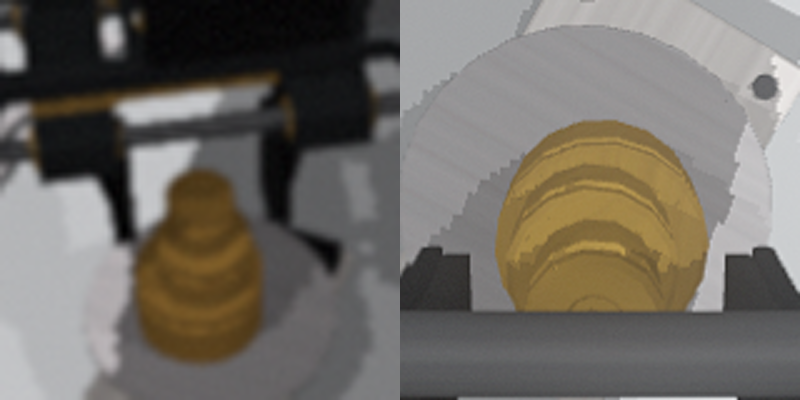

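Call:
arm_command(increments=[[50,-0.006,0,0,0],[44,-0.006,0,0,0],[38,-0.006,0,0,0],[34,-0.006,0,0,0],[30,-0.006,0,0,0],[26,-0.006,0,0,0],[22,-0.006,0,0,0],[18,-0.006,0,0,0],[16,-0.006,0,0,0],[16,-0.006,0,0,0],[16,-0.006,0,0,0]], grip_force=20)

```text
time_s: 13.68
position: [0.4751, -0.0226, 0.073]
tcp_rot: [[-0.0, 0.31, -0.951], [-0.0, -0.951, -0.31], [-1.0, 0.0, 0.0]]
contact_force: [-1.6, 1.0, 0.9]
opening: 0.0248
```

```bash
python3 -c "
from h import *
pic(13,278,180,40,284,220);to(.437,-.238,.15)"
```

```text
t 13.78 pos [ 0.4752 -0.0226  0.073 ] f [-1.3  0.5  1.2] open 0.0251 shares [-0.1924  0.4826  0.2575]
```

View pics/p13.png

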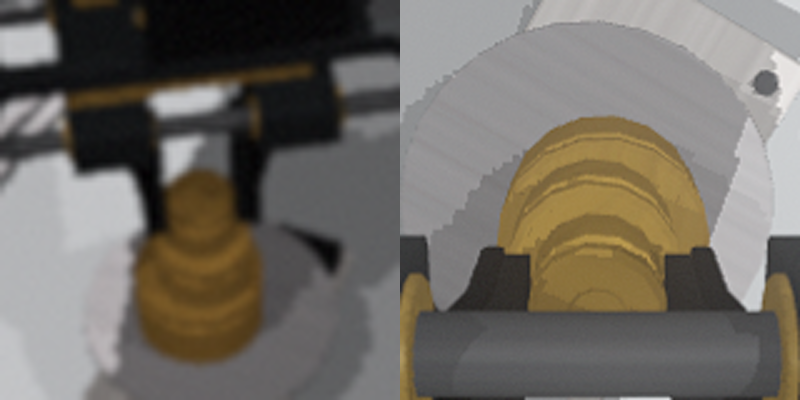

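Gripped at 25 mm. I'll carry it to case_100.

Call:
arm_command(increments=[[16,-0.03,0,0,0],[16,-0.08,0,0,0],[16,-0.13,0,0,0],[16,-0.13,0.05,0.027,0],[16,-0.13,0.11,0.059,0],[16,-0.13,0.18,0.096,0],[16,-0.13,0.25,0.133,0],[16,-0.13,0.32,0.171,0],[16,-0.13,0.39,0.208,0],[16,-0.13,0.44,0.235,0],[16,-0.13,0.47,0.251,0],[16,-0.13,0.483,0.257,0],[16,-0.13,0.483,0.257,0],[16,-0.04,0.483,0.257,0],[16,0.04,0.483,0.257,0],[16,0.1,0.483,0.257,0],[16,0.13,0.483,0.257,0],[16,0.13,0.483,0.257,0],[16,0.13,0.483,0.257,0]])

```text
time_s: 15.37
position: [0.438, -0.2371, 0.0218]
tcp_rot: [[0.0, 0.311, -0.95], [0.0, -0.95, -0.311], [-1.0, -0.0, -0.0]]
contact_force: [-0.2, -0.0, -1.1]
opening: 0.025
```

```bash
python3 -c "
from h import *
pic(14,181,178,40,284,220);to(.437,-.238,-.009)"
```

```text
t 15.47 pos [ 0.4387 -0.2382  0.0228] f [-0.4 -0.1 -0.4] open 0.025 shares [ 0.0795 -0.0019  0.004 ]
```

View pics/p14.png

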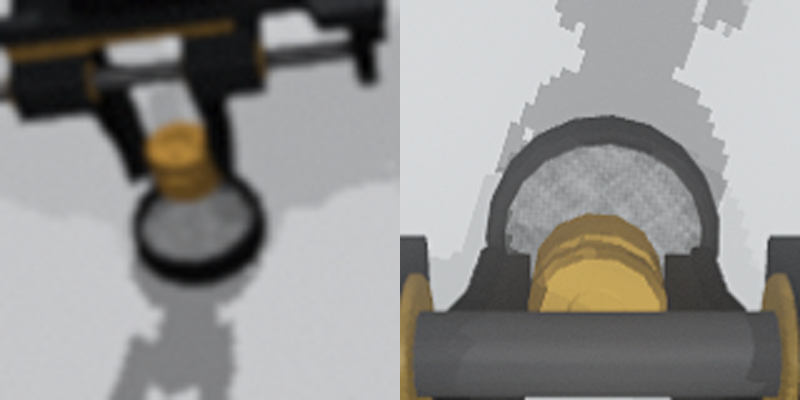

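Call:
arm_command(increments=[[16,0.02,0.002,0.003,0],[16,0.045,0.002,0.003,0],[16,0.06,0.002,0.003,0],[16,0.068,0.002,0.003,0],[16,0.073,0.002,0.003,0],[16,0.076,0.002,0.003,0],[16,0.076,0.002,0.003,0],[16,0.076,0.002,0.003,0]])

```text
time_s: 16.13
position: [0.436, -0.2391, -0.009]
tcp_rot: [[-0.001, 0.31, -0.951], [0.0, -0.951, -0.31], [-1.0, -0.0, 0.001]]
contact_force: [-4.0, 2.6, 6.2]
opening: 0.0253
```

Call:
arm_command(increments=[[16,0.003,0,0,0],[16,0.003,0,0,0],[16,0.003,0,0,0]])

```text
time_s: 16.38
position: [0.4363, -0.2391, -0.0093]
tcp_rot: [[-0.001, 0.31, -0.951], [-0.0, -0.951, -0.31], [-1.0, 0.0, 0.001]]
contact_force: [-8.9, 3.9, 19.4]
opening: 0.0248
```

Contact again came at TCP z ≈ -0.009. I'll ease off and release.

Call:
arm_command(increments=[[16,-0.005,0,0,0],[16,-0.005,0,0,0],[29,-0.005,0,0,0],[33,-0.005,0,0,0],[40,-0.005,0,0,0],[50,-0.005,0,0,0],[50,-0.005,0,0,0],[50,-0.005,0,0,0]])

```text
time_s: 17.05
position: [0.4364, -0.2393, -0.0086]
tcp_rot: [[0.0, 0.31, -0.951], [-0.0, -0.951, -0.31], [-1.0, 0.0, -0.0]]
contact_force: [0.3, 0.6, -0.1]
opening: 0.042
```

Call:
arm_command(increments=[[50,-0.02,0,0,0],[50,-0.06,0,0,0],[50,-0.12,0,0,0],[50,-0.2,0,0,0],[50,-0.3,0,0,0],[50,-0.38,0,0,0],[50,-0.38,0,0,0]])

```text
time_s: 17.63
position: [0.4397, -0.2405, 0.1505]
tcp_rot: [[0.008, 0.31, -0.951], [-0.006, -0.951, -0.31], [-1.0, 0.008, -0.006]]
contact_force: [0.5, -0.4, -0.9]
opening: 0.0435
```

```bash
python3 -c "
from h import *
pic(15,181,183,30,284,180);to(.412,-.042,.20)"
```

```text
t 17.73 pos [ 0.4371 -0.2397  0.1452] f [-0.1 -0.6 -0.6] open 0.0437 shares [-0.1382 -0.4891 -0.0935]
```

View pics/p15.png

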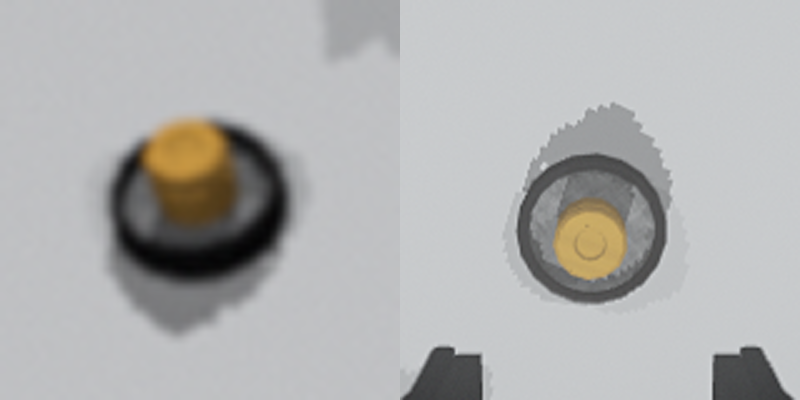

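weight_100 stands inside case_100. Back over the stack.

Call:
arm_command(increments=[[70,-0.13,-0.489,-0.093,0],[70,-0.13,-0.489,-0.093,0],[70,-0.13,-0.489,-0.093,0],[70,-0.13,-0.489,-0.093,0],[70,-0.13,-0.489,-0.093,0],[70,-0.13,-0.489,-0.093,0],[70,-0.13,-0.489,-0.093,0],[70,-0.13,-0.489,-0.093,0],[70,-0.13,-0.489,-0.093,0],[70,-0.13,-0.489,-0.093,0]])

```text
time_s: 18.57
position: [0.4108, -0.0427, 0.1947]
tcp_rot: [[-0.001, 0.308, -0.951], [0.001, -0.951, -0.308], [-1.0, -0.001, 0.001]]
contact_force: [-0.4, -0.4, 0.0]
opening: 0.061
```

```bash
python3 - <<'E'
from h import *
pic(16,278,190,40,282,120)
to(.475,-.0225,.045)
E
```

```text
t 18.67 pos [ 0.4109 -0.0424  0.195 ] f [-1.1  0.2 -0.1] open 0.0606 shares [ 0.3749  0.0025 -0.1679]
```

View pics/p16.png

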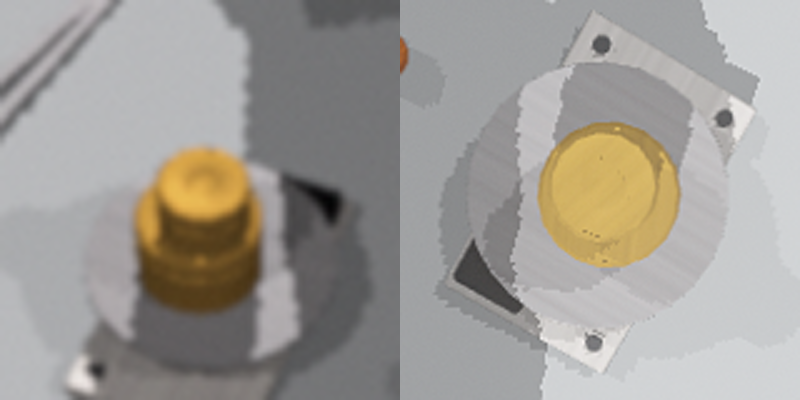

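```bash
python3 - <<'E'
from h import *
d=pickle.load(open('pics/wrist16.pkl','rb'));s=pickle.load(open('pics/scene16.pkl','rb'))
print(tri(d,(283.3,114.1),s,(278.6,185.2)),onplane(d,(283.3,114.1),.091))
# 500 outline: brass blob centroid circle
hsv=cv2.cvtColor(d["color"],cv2.COLOR_RGB2HSV);m=cv2.inRange(hsv,(12,90,40),(30,255,255))
cs,_=cv2.findContours(m,cv2.RETR_EXTERNAL,cv2.CHAIN_APPROX_NONE);c=max((c for c in cs if 230<c[:,0,0].mean()<330 and c[:,0,1].mean()<170),key=cv2.contourArea)
(f,r)=cv2.minEnclosingCircle(c);print(f,r,onplane(d,f,.066))
E
```

```text
(array([ 0.47510329, -0.02009716,  0.09412995]), np.float64(0.004001945828458947)) [[ 0.47554138 -0.02204826  0.091     ]]
(285.0, 117.5) 29.12483024597168 [[ 0.47340668 -0.0242819   0.066     ]]
```

Call:
arm_command(increments=[[70,0,0.001,-0.169,0],[70,0,0.001,-0.169,0],[70,0.02,0.001,-0.169,0],[70,0.1,0.001,-0.169,0],[70,0.18,0.001,-0.169,0],[70,0.26,0.001,-0.169,0],[70,0.32,0.001,-0.169,0],[70,0.355,0.001,-0.169,0],[70,0.367,0.001,-0.169,0],[70,0.367,0.001,-0.169,0],[70,0.367,0.001,-0.169,0]])

```text
time_s: 19.58
position: [0.4759, -0.0213, 0.0492]
tcp_rot: [[0.0, 0.309, -0.951], [0.0, -0.951, -0.309], [-1.0, -0.0, -0.0]]
contact_force: [-0.2, 0.4, -1.0]
opening: 0.0609
```

```bash
python3 -c "
from h import *
pic(17,278,185,40,284,220);to(.4755,-.022,.048)"
```

```text
t 19.68 pos [ 0.4764 -0.0214  0.0498] f [-0.5 -0.4 -0. ] open 0.0607 shares [0.0044 0.0006 0.0025]
```

View pics/p17.png

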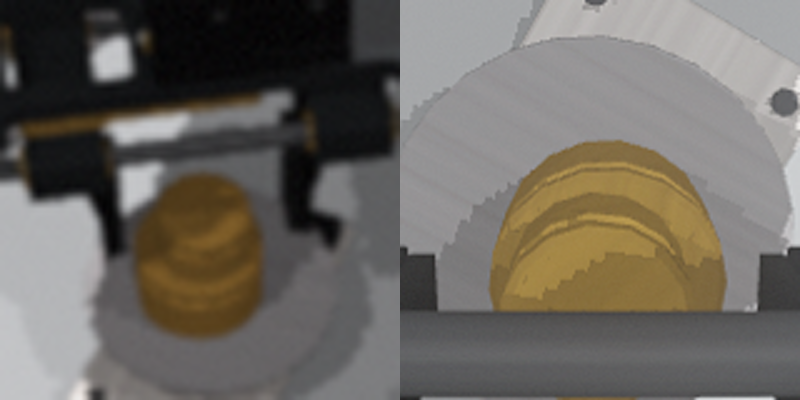

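Call:
arm_command(increments=[[64,-0.004,0,0.001,0],[58,-0.004,0,0.001,0],[52,-0.004,0,0.001,0],[47,-0.004,0,0.001,0],[43,-0.004,0,0.001,0],[39,-0.004,0,0.001,0],[35,-0.004,0,0.001,0],[31,-0.004,0,0.001,0],[28,-0.004,0,0.001,0],[28,-0.004,0,0.001,0],[28,-0.004,0,0.001,0]], grip_force=25)

```text
time_s: 20.6
position: [0.4752, -0.0214, 0.0503]
tcp_rot: [[0.0, 0.31, -0.951], [-0.0, -0.951, -0.31], [-1.0, 0.0, -0.0]]
contact_force: [-0.1, -0.9, 1.4]
opening: 0.0352
```

```bash
python3 -c "
from h import *
pic(18,278,185,40,284,220);to(.4475,.2218,.15)"
```

```text
t 20.7 pos [ 0.4752 -0.0214  0.0503] f [ 0.1 -0.8  1.2] open 0.035 shares [-0.2495 -0.5996 -0.1224]
```

View pics/p18.png

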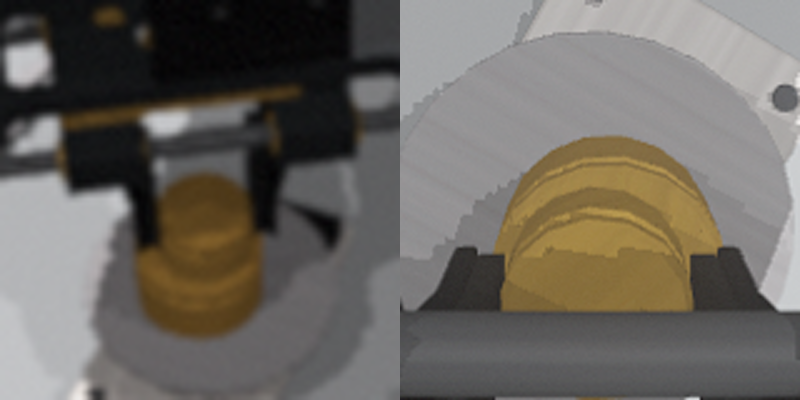

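Gripped at 35 mm. I'll carry it to case_200.

Call:
arm_command(increments=[[28,-0.03,0,0,0],[28,-0.08,0,0,0],[28,-0.13,0,0,0],[28,-0.13,-0.05,-0.01,0],[28,-0.13,-0.12,-0.024,0],[28,-0.13,-0.19,-0.039,0],[28,-0.13,-0.26,-0.053,0],[28,-0.13,-0.33,-0.067,0],[28,-0.13,-0.4,-0.082,0],[28,-0.13,-0.47,-0.096,0],[28,-0.13,-0.53,-0.108,0],[28,-0.13,-0.57,-0.116,0],[28,-0.13,-0.6,-0.122,0],[28,-0.13,-0.6,-0.122,0],[28,-0.05,-0.6,-0.122,0],[28,0.02,-0.6,-0.122,0],[28,0.06,-0.6,-0.122,0],[28,0.07,-0.6,-0.122,0],[28,0.07,-0.6,-0.122,0],[28,0.07,-0.6,-0.122,0]])

```text
time_s: 22.37
position: [0.4479, 0.222, 0.0233]
tcp_rot: [[0.001, 0.309, -0.951], [0.0, -0.951, -0.309], [-1.0, -0.0, -0.001]]
contact_force: [0.2, 0.0, -1.6]
opening: 0.035
```

```bash
python3 -c "
from h import *
pic(19,402,205,45,284,220);to(.4475,.2218,-.0067)
from plant import get_state
print(np.round(get_state()['joint_positions'],2))"
```

```text
t 22.47 pos [0.4483 0.2222 0.0237] f [ 0.4  0.6 -2. ] open 0.0354 shares [0.0759 0.0004 0.0023]
[ 0.31  0.4  -0.99  1.93  0.39  1.02 -2.11]
```

View pics/p19.png

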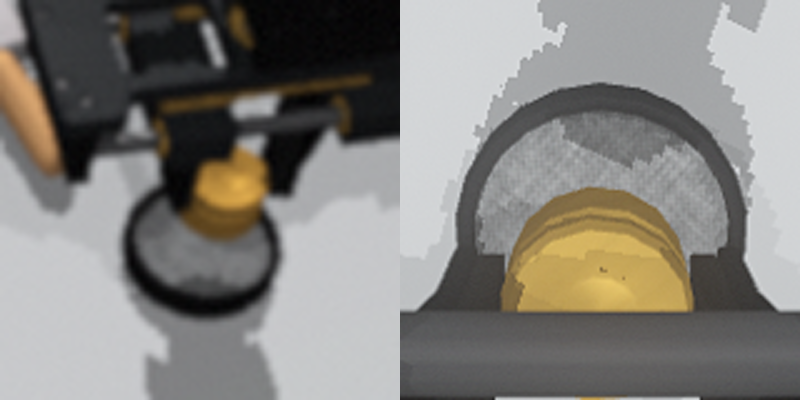

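Call:
arm_command(increments=[[28,0.02,0,0.002,0],[28,0.045,0,0.002,0],[28,0.058,0,0.002,0],[28,0.066,0,0.002,0],[28,0.071,0,0.002,0],[28,0.073,0,0.002,0],[28,0.073,0,0.002,0],[28,0.073,0,0.002,0]])

```text
time_s: 23.13
position: [0.4461, 0.2215, -0.0068]
tcp_rot: [[-0.001, 0.31, -0.951], [-0.001, -0.951, -0.31], [-1.0, 0.001, 0.001]]
contact_force: [-3.7, -3.0, 6.3]
opening: 0.0349
```

Call:
arm_command(increments=[[28,0.003,0,0,0],[28,0.003,0,0,0],[28,0.003,0,0,0]])

```text
time_s: 23.38
position: [0.4462, 0.2215, -0.007]
tcp_rot: [[-0.0, 0.31, -0.951], [-0.002, -0.951, -0.31], [-1.0, 0.002, 0.001]]
contact_force: [-8.7, -5.8, 21.6]
opening: 0.0346
```

```bash
python3 -c "
from h import *
pic(20,402,205,45,284,220);to(.4475,.2218,-.0067)"
```

```text
t 23.48 pos [ 0.4462  0.2216 -0.007 ] f [-9.5 -6.2 21.9] open 0.0352 shares [-0.0008  0.0005 -0.0032]
```

View pics/p20.png

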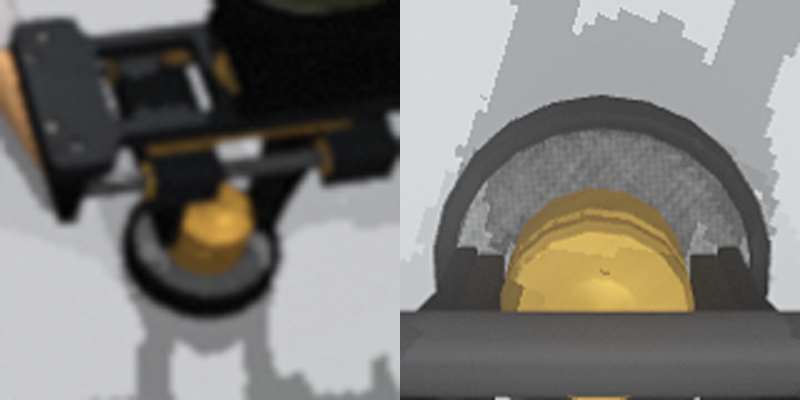

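It is on the lining at the predicted height. Ease off and release.

Call:
arm_command(increments=[[28,-0.005,0,0,0],[28,-0.005,0,0,0],[40,-0.005,0,0,0],[44,-0.005,0,0,0],[50,-0.005,0,0,0],[58,-0.005,0,0,0],[58,-0.005,0,0,0],[58,-0.005,0,0,0]])

```text
time_s: 24.15
position: [0.4466, 0.2218, -0.0062]
tcp_rot: [[0.0, 0.31, -0.951], [0.0, -0.951, -0.31], [-1.0, -0.0, -0.0]]
contact_force: [0.1, -0.3, -0.2]
opening: 0.0491
```

Call:
arm_command(increments=[[58,-0.02,0,0,0],[58,-0.06,0,0,0],[58,-0.12,0,0,0],[58,-0.2,0,0,0],[58,-0.3,0,0,0],[58,-0.38,0,0,0],[58,-0.38,0,0,0]])

```text
time_s: 24.73
position: [0.449, 0.2239, 0.1523]
tcp_rot: [[0.008, 0.31, -0.951], [0.002, -0.951, -0.31], [-1.0, 0.0, -0.008]]
contact_force: [1.4, 0.8, -0.4]
opening: 0.0504
```

```bash
python3 -c "
from h import *
pic(21,402,213,35,284,180);to(.412,-.042,.20)"
```

```text
t 24.83 pos [0.4473 0.222  0.1474] f [ 0.  -0.4 -0.8] open 0.0506 shares [-0.1319  0.6004  0.2877]
```

View pics/p21.png

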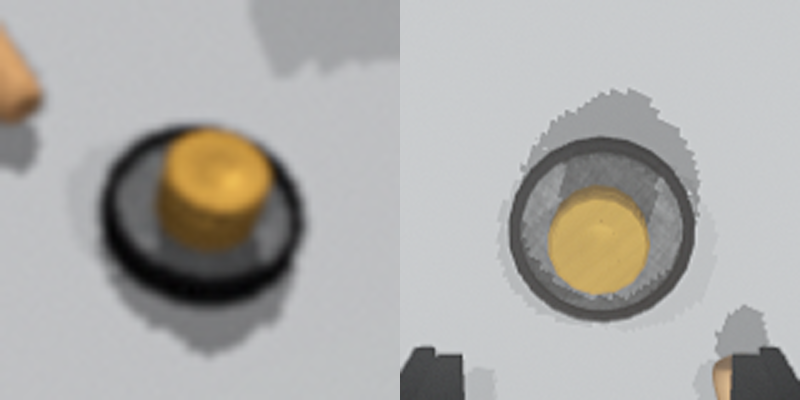

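weight_200 stands inside case_200. Back over the pan for the last one.

Call:
arm_command(increments=[[85,-0.13,0.6,0.288,0],[85,-0.13,0.6,0.288,0],[85,-0.13,0.6,0.288,0],[85,-0.13,0.6,0.288,0],[85,-0.13,0.6,0.288,0],[85,-0.13,0.6,0.288,0],[85,-0.13,0.6,0.288,0],[85,-0.13,0.6,0.288,0],[85,-0.13,0.6,0.288,0],[85,-0.13,0.6,0.288,0],[85,-0.13,0.6,0.288,0],[85,-0.13,0.6,0.288,0]])

```text
time_s: 25.83
position: [0.4112, -0.041, 0.1974]
tcp_rot: [[-0.001, 0.312, -0.95], [0.0, -0.95, -0.312], [-1.0, -0.001, 0.001]]
contact_force: [0.3, 0.6, 0.1]
opening: 0.074
```

```bash
python3 - <<'E'
from h import *
pic(22,278,195,40,282,120)
d=pickle.load(open('pics/wrist22.pkl','rb'));s=pickle.load(open('pics/scene22.pkl','rb'))
hsv=cv2.cvtColor(d["color"],cv2.COLOR_RGB2HSV);m=cv2.inRange(hsv,(12,90,40),(30,255,255))
cs,_=cv2.findContours(m,cv2.RETR_EXTERNAL,cv2.CHAIN_APPROX_NONE);c=max((c for c in cs if 230<c[:,0,0].mean()<330 and c[:,0,1].mean()<170),key=cv2.contourArea)
(f,r)=cv2.minEnclosingCircle(c);print(f,r,onplane(d,f,.066))
to(.4735,-.0235,.025)
E
```

```text
(287.0, 118.42105102539062) 28.857614517211914 [[ 0.47357089 -0.02467999  0.066     ]]
t 25.93 pos [ 0.4113 -0.0414  0.1976] f [-0.2  0.4  0.4] open 0.0743 shares [ 0.4315  0.0061 -0.1619]
```

View pics/p22.png

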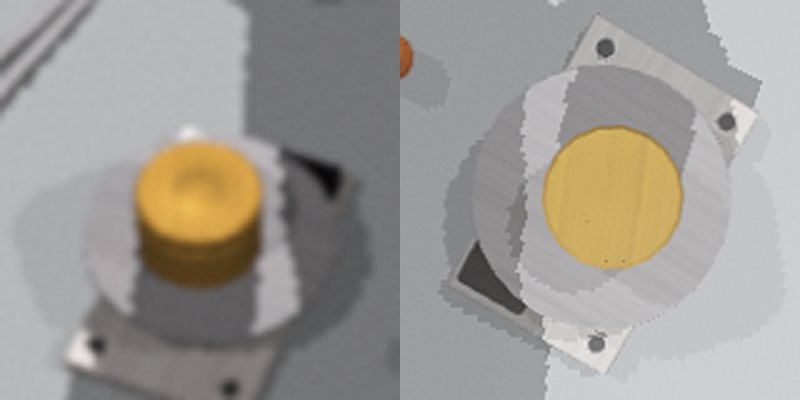

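```bash
python3 - <<'E'
from h import *
d=pickle.load(open('pics/wrist22.pkl','rb'));s=pickle.load(open('pics/scene22.pkl','rb'))
print(tri(d,(286.3,118.6),s,(277.4,192.8)))
# pan outline in scene/wrist -> pan centre height
E
```

```text
(array([ 0.4729766 , -0.02286919,  0.06667347]), np.float64(0.002598604899412233))
```

Call:
arm_command(increments=[[85,0,0.008,-0.161,0],[85,0,0.008,-0.161,0],[85,0.02,0.008,-0.161,0],[85,0.1,0.008,-0.161,0],[85,0.18,0.008,-0.161,0],[85,0.26,0.008,-0.161,0],[85,0.33,0.008,-0.161,0],[85,0.38,0.008,-0.161,0],[85,0.4,0.008,-0.161,0],[85,0.41,0.008,-0.161,0],[85,0.41,0.008,-0.161,0]])

```text
time_s: 26.85
position: [0.4734, -0.025, 0.0338]
tcp_rot: [[-0.0, 0.31, -0.951], [0.0, -0.951, -0.31], [-1.0, -0.0, 0.0]]
contact_force: [-0.1, 0.5, 0.5]
opening: 0.0744
```

```bash
python3 -c "
from h import *
pic(23,278,190,40,284,220);to(.4736,-.0245,.018)"
```

```text
t 26.95 pos [ 0.4744 -0.0252  0.035 ] f [ 0.9 -0.3  1. ] open 0.074 shares [ 0.0425 -0.0023  0.0013]
```

View pics/p23.png

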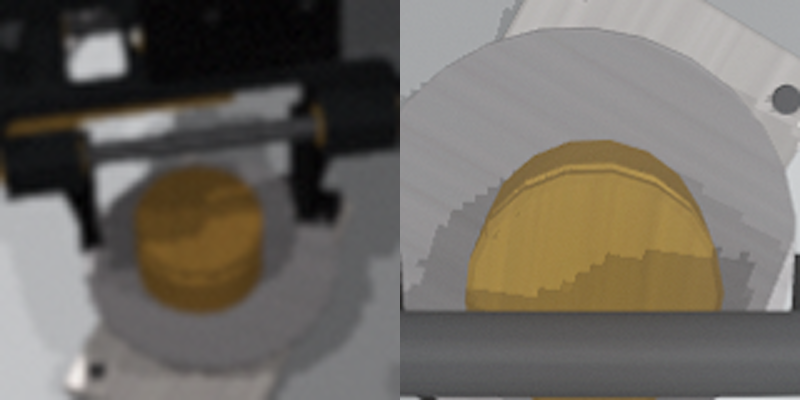

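Call:
arm_command(increments=[[85,0.015,-0.002,0.001,0],[85,0.028,-0.002,0.001,0],[85,0.037,-0.002,0.001,0],[80,0.037,-0.002,0.001,0],[74,0.037,-0.002,0.001,0],[69,0.037,-0.002,0.001,0],[64,0.037,-0.002,0.001,0],[60,0.037,-0.002,0.001,0],[56,0.037,-0.002,0.001,0],[52,0.037,-0.002,0.001,0],[48,0.037,-0.002,0.001,0],[45,0.037,-0.002,0.001,0],[45,0.037,-0.002,0.001,0],[45,0.037,-0.002,0.001,0]], grip_force=40)

```text
time_s: 28.12
position: [0.473, -0.0247, 0.0191]
tcp_rot: [[0.0, 0.31, -0.951], [-0.0, -0.951, -0.31], [-1.0, 0.0, -0.0]]
contact_force: [-0.1, -0.7, 1.6]
opening: 0.0492
```

```bash
python3 -c "
from h import *
pic(24,278,190,40,284,220);to(.6265,.141,.15)"
```

```text
t 28.22 pos [ 0.473  -0.0247  0.0192] f [ 0.3 -1.3  1.9] open 0.0493 shares [-0.3271 -0.2751 -0.4931]
```

View pics/p24.png

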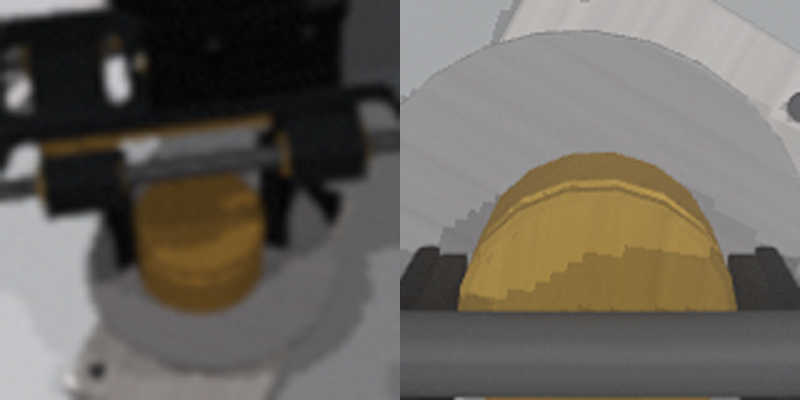

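Gripped at 49 mm, with the tips well clear of the pan. I'll carry it to case_500.

Call:
arm_command(increments=[[45,-0.02,0,0,0],[45,-0.07,0,0,0],[45,-0.13,0,0,0],[45,-0.18,-0.02,-0.036,0],[45,-0.2,-0.05,-0.09,0],[45,-0.2,-0.085,-0.152,0],[45,-0.2,-0.12,-0.215,0],[45,-0.2,-0.155,-0.278,0],[45,-0.2,-0.19,-0.341,0],[45,-0.2,-0.22,-0.394,0],[45,-0.2,-0.245,-0.44,0],[45,-0.2,-0.263,-0.472,0],[45,-0.2,-0.275,-0.493,0],[45,-0.2,-0.275,-0.493,0],[45,-0.14,-0.275,-0.493,0],[45,-0.08,-0.275,-0.493,0],[45,-0.035,-0.275,-0.493,0],[45,-0.015,-0.275,-0.493,0],[45,-0.015,-0.275,-0.493,0],[45,-0.015,-0.275,-0.493,0]])

```text
time_s: 29.88
position: [0.6263, 0.1405, 0.0257]
tcp_rot: [[-0.0, 0.309, -0.951], [-0.0, -0.951, -0.309], [-1.0, 0.0, 0.0]]
contact_force: [0.1, 0.6, -4.2]
opening: 0.0489
```

```bash
python3 -c "
from h import *
pic(25,353,275,50,284,210);to(.6265,.141,-.0055)"
```

```text
t 29.98 pos [0.6272 0.1411 0.0267] f [-0.6  0.4 -4.5] open 0.0489 shares [ 0.0805 -0.0003  0.0018]
```

View pics/p25.png

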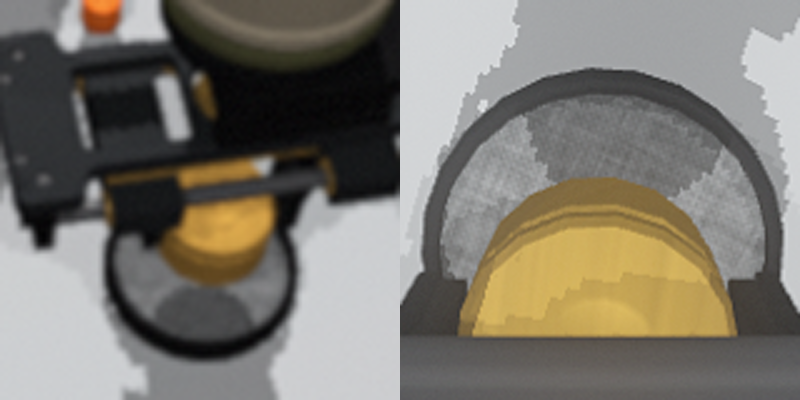

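Call:
arm_command(increments=[[45,0.02,0.001,0.002,0],[45,0.045,0.001,0.002,0],[45,0.06,0.001,0.002,0],[45,0.07,0.001,0.002,0],[45,0.075,0.001,0.002,0],[45,0.078,0.001,0.002,0],[45,0.078,0.001,0.002,0],[45,0.078,0.001,0.002,0]])

```text
time_s: 30.65
position: [0.6256, 0.1404, -0.0058]
tcp_rot: [[-0.0, 0.31, -0.951], [-0.0, -0.951, -0.31], [-1.0, 0.0, 0.0]]
contact_force: [-3.5, -1.1, 0.9]
opening: 0.049
```

Call:
arm_command(increments=[[45,0.002,0,0,0],[45,0.002,0,0,0],[45,0.002,0,0,0]])

```text
time_s: 30.9
position: [0.6256, 0.1404, -0.0058]
tcp_rot: [[0.0, 0.31, -0.951], [-0.001, -0.951, -0.31], [-1.0, 0.001, 0.0]]
contact_force: [-7.2, -3.8, 10.1]
opening: 0.049
```

It is on the lining. Ease off, open and lift.

Call:
arm_command(increments=[[45,-0.0035,0,0,0],[45,-0.0035,0,0,0],[57,-0.0035,0,0,0],[60,-0.0035,0,0,0],[66,-0.0035,0,0,0],[76,-0.0035,0,0,0],[76,-0.0035,0,0,0],[76,-0.0035,0,0,0]])

```text
time_s: 31.57
position: [0.6259, 0.1405, -0.0054]
tcp_rot: [[0.0, 0.31, -0.951], [0.0, -0.951, -0.31], [-1.0, 0.0, -0.0]]
contact_force: [-0.5, -0.8, 0.7]
opening: 0.0649
```

Call:
arm_command(increments=[[76,-0.02,0,0,0],[76,-0.06,0,0,0],[76,-0.12,0,0,0],[76,-0.2,0,0,0],[76,-0.3,0,0,0],[76,-0.4,0,0,0],[76,-0.45,0,0,0],[76,-0.45,0,0,0],[76,-0.45,0,0,0]])

```text
time_s: 32.32
position: [0.6264, 0.141, 0.1771]
tcp_rot: [[0.004, 0.31, -0.951], [0.001, -0.951, -0.31], [-1.0, 0.001, -0.004]]
contact_force: [0.4, -0.0, -1.1]
opening: 0.0663
```

Call:
arm_command(increments=[[76,0,0,0.35,0],[76,0,0,0.5,0],[76,0,0,0.6,0],[76,0,0,0.6,0],[76,0,0,0.6,0],[76,0,0,0.6,0],[76,0,0,0.6,0],[76,0,0,0.6,0]])

```text
time_s: 32.98
position: [0.3961, 0.0644, 0.1744]
tcp_rot: [[0.001, 0.307, -0.952], [-0.005, -0.952, -0.307], [-1.0, 0.005, 0.0]]
contact_force: [0.5, -0.1, 0.3]
opening: 0.0663
```

```bash
python3 - <<'E'
from h import *
s=look('scene',26);t=look('top',26);w=look('wrist',26)
g=lambda d,x,y,r:cv2.resize(d["color"][y-r:y+r,x-r:x+r,::-1],(195,195),interpolation=cv2.INTER_CUBIC)
r1=np.hstack([g(s,*p,32) for p in((206,265),(181,180),(402,212),(353,288))])
r2=np.hstack([g(t,*p,26) for p in((328,183),(379,267),(170,266),(208,185))])
cv2.imwrite('pics/f26.png',np.vstack([r1,r2]));to(.6265,.141,-.0055)
C={'50':((328,183),(206,268),.0295,20),'100':((379,267),(181,181),.033,26),'200':((170,266),(402,213),.034,36),'500':((208,185),(353,289),.041,50)}
# weight centre (brass top blob) vs case (lining+ring dark outline)
for n,(a,b,zt,D) in C.items():
    for nm,d,p in(('top',t,a),('scene',s,b)):
        hsv=cv2.cvtColor(d["color"],cv2.COLOR_RGB2HSV);x,y=p;R=34
        m=cv2.inRange(hsv,(10,90,40),(32,255,255))[y-R:y+R,x-R:x+R]
        cs,_=cv2.findContours(cv2.morphologyEx(m,cv2.MORPH_OPEN,np.ones((3,3))),cv2.RETR_EXTERNAL,cv2.CHAIN_APPROX_NONE)
        if not cs: print(n,nm,'hidden');continue
        c=max(cs,key=cv2.contourArea);f,_,_=cv2.fitEllipse(cv2.convexHull(c));u=np.array(f)+[x-R,y-R]
        print(n,nm,u,np.round(onplane(d,u,(zt+.009)/2)[0],4))
E
sed -i 's/top0.pkl/top26.pkl/;s/scene0.pkl/scene26.pkl/' m1.py; python3 m1.py | grep outer
```

```text
t 33.13 pos [0.398  0.0665 0.1742] f [ 0.7 -0.7  0. ] open 0.066 shares [ 4.493e-01  4.000e-04 -6.010e-01]
50 top [328.4618454  181.05640411] [ 0.6305 -0.1326  0.0192]
50 scene [205.20871353 267.47078705] [ 0.6268 -0.131   0.0192]
100 top [380.63528824 267.21696091] [ 0.4368 -0.2391  0.021 ]
100 scene [179.26712799 178.30634689] [ 0.4348 -0.2368  0.021 ]
200 top hidden
200 scene [403.68185806 210.48664284] [0.4449 0.2247 0.0215]
500 top [205.6090641  183.47491074] [0.6266 0.1419 0.025 ]
500 scene [354.48448563 286.45176888] [0.6248 0.1432 0.025 ]
50 outer [ 0.6297 -0.1316  0.0071] 0.0011 top@7mm [ 0.6298 -0.1322  0.007 ] scene@7 [ 0.6296 -0.131   0.007 ] [array([17.4, 18.1]), array([22., 23.])]
100 outer [ 0.4372 -0.2372  0.0078] 0.0014 top@7mm [ 0.4374 -0.2381  0.007 ] scene@7 [ 0.4366 -0.2368  0.007 ] [array([23.6, 24.6]), array([23. , 26.1])]Traceback (most recent call last):
  File "m1.py", line 11, in <module>
    best=max((c for c in cs if cv2.pointPolygonTest(cv2.convexHull(c),(R*4.,R*4.),False)>=0),key=cv2.contourArea)
ValueError: max() iterable argument is empty
```

View pics/f26.png

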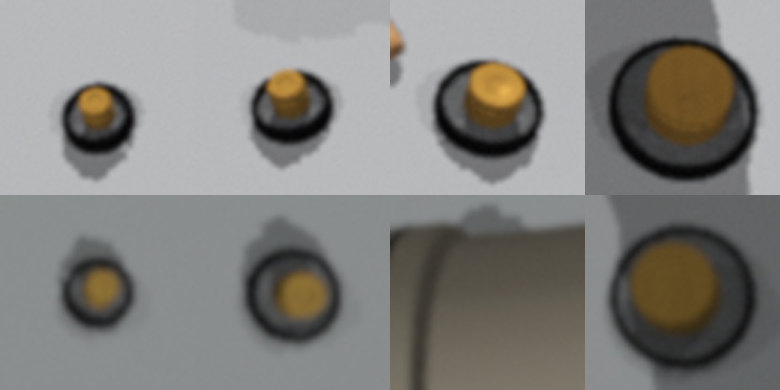

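View pics/scene26.png

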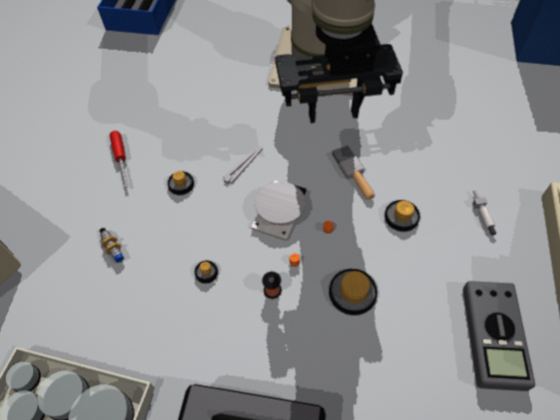

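All four weights stand in their own cases: each brass top sits inside its black ring in the scene view at (205,267), (179,178), (404,210) and (354,286). The pan is empty at (278,203), and the arm is clear of everything.

```bash
python3 -c "
from plant import sign_off
print(sign_off())"
```

```text
the job is handed in; nothing more can be done
None
```

All four weights are off the load cell and standing in their own cases, smallest to largest. I handed the job in with the robot's clock at about 33 s, and no verdict came back.

- **Placing:** Each weight was lowered until the force reading showed it touching the lining. Contact came within about 1 mm of the height I predicted. I then eased the load off before opening the fingers. Peak force was about 22 N, on the 200 g weight. The fingers stayed about 1 cm above the pan and touched nothing on the load cell.
- **Final views:** All four weights look upright inside their rims, the arm is clear and the pan is empty.
- **Centring:** For the 50 g and 100 g weights, the fitted weight and case centres agree within about 3 mm. For the 200 g and 500 g weights, set against where I measured their cases before placing, they are within about 4 mm. All are well inside the allowed offsets.

**Checks that failed or disagreed:**
- **Fingertip position:** The real fingertips sit about 27–30 mm above the reported tool point. My first attempt to close on the 50 g weight therefore shut on air above it without touching it. I measured the offset in two views and corrected for it.
- **Camera agreement:** Two-view measurements disagreed by up to about 4 mm, more than the stated 2 mm calibration. Most heights came within about 4 mm of the nominal ones, but one early reading of the 50 g weight was 17 mm low and I didn't use it.
- **Incomplete final check:** The arm hid the 200 g weight in the last top view, so I checked it only in the scene view and the earlier wrist view. My final re-measurement of the cases stopped there, so the 200 g and 500 g cases were not measured again after placing.

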